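Hook the sample tray out of the spectrometer bay

TASK

Take the hook tool off its wooden rest, catch the sample tray's pull ring with the hook and draw the tray out of the spectrometer bay until it presses on the sprung bumpers; keep it pressed there for about a second with roughly 8 N beyond what the tray's sliding drag takes, never pulling on the ring with more than 22 N. Then unhook, leave the tray resting against the bumpers and lay the hook tool back in its rest the way it lay. Touch the tray only with the hook tool, and do not disturb the amber bottle, the white beaker or the white jar.

Things in the scene. Friction and masses are not known exactly. Their poses are not given: they have to be found in the camera images.
- hook_grip (a point): Centre of the loose hook tool's black handle, 110 (x) x 18 x 24 mm high; 130 g, balances 10 mm ahead (+x). An 8 mm steel rod runs on at mid-height to 150 mm ahead, bends straight down and ends in a toe turned 7 mm back. From above the hook spans 139 to 154 mm ahead and is 7 mm wide; lowest point 30 mm below. At the start level on its rest, 55 mm above the bench. x: to the hook, z: up.
- hook_bight (a point): Inside of the hook: on its 7 mm thick down-bent part, 150 mm ahead (tool x) of hook_grip and 13 mm below it, half-way between the rod's axis above and the toe's axis below (13 mm each way).
- rest_seat (a point): Where hook_grip lies when stowed on the fixed wooden rest, 55 mm above the bench. x: the way the stowed hook points, z: up. Two open-topped notches, 10 mm thick along x: at x = -42 mm for the handle (25 mm wide, floor 43 mm above the bench) and x = +75 mm for the rod (20 mm wide, floor 51 mm above the bench); cheeks rise 14 mm above the floors.
- bay: Fixed spectrometer bay; origin on the bench under the centre of its floor plate, 300 x 150 x 6 mm. -x: the way out, z: up. Low guides (tops 18 mm up) at y = +/-53.5 mm lead the tray along x. Clear screens 106 mm high at y = +/-66 mm, x = 5 to 150 mm, keep a gripper out; open above. The white instrument, 145 mm high, 240 mm wide, stands at x = 152 to 352 mm.
- tray: Grey tray with six fixed vials, 120 (x) x 100 x 40 mm high, 0.28 to 0.56 kg, loose; slides on the bay's floor plate between the guides with 3.5 mm play either side. Origin: centre of its underside. -x: its front with the pull ring, the way out. Sliding drag about 1.3 to 4 N, differing each time.
- tray_ring (a point): Centre of the opening in the tray's pull ring: a flat, level loop of 7 mm steel rod on the tray's front wall, 38 mm above the bench, 74.5 mm ahead (-x) of the tray's centre. The opening reaches 14.5 mm along x either way (front wall to the loop's rounded end) and 11 mm along y either way. Axes as the tray's.
- stop: Fixed bracket at the way out: two grey posts 52 mm high at y = +/-47 mm; origin between them on the bench, x towards the tray. Two black bumpers (y = +/-40 mm, 17 mm thick, 38 mm up, moving as one) meet the tray's front beside the ring. Their free face lies 30 to 60 mm from the origin along +x, set anew each time and not measured: feel for it. They yield 12 mm at 2 N per mm, then are solid.
- reagent_bottle: Bystander: amber bottle, 56 mm across, 120 mm high, loose. Origin at the centre of its underside.
- beaker: Bystander: white beaker, 64 mm across, 85 mm high, loose. Origin at the centre of its underside.
- jar: Bystander: white jar, 52 mm across, 60 mm high, loose. Origin at the centre of its underside.
There are look-alikes about, which are no part of the job. Of the things shaped like the part that bears hook_grip, the black one is meant. Leave any turquoise look-alike of the tray alone.

How it is judged (in metres and radians):
On the way, in this order (a step that is already met when the one before it is completed fails the run):
1. the hook sits in the pull ring and pulls on the tray (distance between hook_bight and tray_ring below 0.025 m and contact force between hook_tool and tray above 1 N), for 0.1 s.
2. the tray, held by the hook in its ring, presses on the bumpers with more than 4 N for 0.4 s (contact force between tray and stop above 4 N and distance between hook_bight and tray_ring below 0.025 m), for 0.4 s.
At the end, for the whole second after the job is handed in: Tray flat in the bay, at rest, still touching the bumpers (over 0.1 N) after being pressed on them with over 4 N for 0.4 s; hook tool still, in its rest as at the start: handle centre within 25 mm of the seat, in line within 0.12 rad, hook down within 0.3 rad (contact force between tray and stop above 0.1 N and angle between tray's own z axis and vertical below 0.06 rad and linear speed of each of tray, hook_tool below 0.01 m/s and distance between hook_grip and rest_seat below 0.025 m and angle between the x axis of hook_tool and the x axis of rest_seat, either way round below 0.12 rad and x of hook_bight in the frame of rest_seat above 0.1 m and angle between hook_tool's own z axis and vertical below 0.3 rad).
It fails at once if the hook tool loads the tray with more than 22 N (contact force between hook_tool and tray above 22 N).
It fails at once if the robot touches the tray itself (contact force between any of the fingers, the arm and tray above 0.5 N).
It fails at once if the reagent bottle is moved more than 20 mm or tipped (distance of reagent_bottle from where it was at the start of the episode above 0.02 m or angle between reagent_bottle's own z axis and vertical above 0.3 rad).
It fails at once if the beaker is moved more than 20 mm or tipped (distance of beaker from where it was at the start of the episode above 0.02 m or angle between beaker's own z axis and vertical above 0.3 rad).
It fails at once if the jar is moved more than 20 mm or tipped (distance of jar from where it was at the start of the episode above 0.02 m or angle between jar's own z axis and vertical above 0.3 rad).
It also fails if it takes over 72 s, if anything falls off the work surface, if the arm or the gripper's body presses on something with over 40 N, if the wrist force passes 120 N, or if a joint passes its speed limit or range.

ROBOT

A 7-joint arm with a two-finger parallel gripper is mounted at the origin on the work surface. World frame = base frame: x ahead of the robot, y to its left, z up, the work surface at z = 0. Lengths are in m, angles in degrees, forces in N, time in s.
With the tool pointing down it reaches from about 0.4 to 0.925 m from the base axis. Payload 4.1 kg.
Tool frame: the origin (TCP) lies midway between the tips of the shut fingers; the grasp point (between the pads) lies 19 mm behind it; z points along the fingers, y is the direction in which the jaws open and shut (so a half turn about z gives the same grasp; the last joint's range is limited). The gripper opens to 85 mm and grips with 20 to 120 N. Pads are 22 mm wide; open, the fingers measure 114 mm over their backs; the gripper's body (76 mm by 85 mm) begins 54 mm behind the grasp point. The pads swing forward as they close: fully open they stand 13 mm farther back than shut.
Start: joints at [-5.672, 22.827, 2.584, 88.041, -1.071, 69.15, -2.905], TCP at [0.65, 0, 0.231] pointing down, gripper open.
Joint ranges: [-161.44, 161.44], [-28.35, 127.94], [-78.24, 83.42], [0, 140.83], [-78.03, 258.03], [13.02, 114.36], [-168.23, 168.23]. Speed limits (degrees/s): [147.25, 147.25, 180, 180, 180, 180, 180].

INTERFACE

Orientations are given as [roll, pitch, yaw] about the fixed x, y, z axes, in that order (R = Rz(yaw) Ry(pitch) Rx(roll)).
In Python, from cell import ctrl gives the robot as it stands. The module is installed in compiled form; this text tells all that it offers.
- The arm moves only by the shell command python3 -m handwheel 'ROWS' [FORCE]. ROWS is JSON, a list of rows, each an object of numbers: "jaw": the opening, from -1 (shut) to 1 (fully open), so that 0 is half open; "x", "y", "z": the shift along the tool's x, y, z as a fraction of full scale; "rx", "ry", "rz": the turn, a rotation vector about the tool's x, y, z as a fraction of full scale. In form: [{"jaw": .., "x": .., "y": .., "z": .., "rx": .., "ry": .., "rz": ..}, ...]. A call has exactly 10 rows; each row shifts and turns the pose as measured when the row begins, along the tool's axes as they then stand; what a row does not reach is not made up. Full scale, the value 1, is 0.02 m for a shift and 0.1 rad for a turn. A row lasts 1/8 s, in which the tool goes at most 62.5 mm and 10.7 degrees, less where a joint would pass 70% of its speed; a pose out of reach is approached as far as the arm can. A call with a number of a shift or a turn outside -1 to 1 is refused whole. A call with a gripper value outside its range is refused whole. The fingers move at their own pace and stop on an object; FORCE is the grip in N (left out, the last holds). Time passes only in rows, so rows that do not move let the fingers close, or fill a call up. It gives the time, the measured TCP pose, the force and the opening at its end, in the units of the state.
- ctrl.state(): the state, without advancing time (a new reading comes with each control period).
- ctrl.capture(name): name is "scene" or "side" or "wrist"; returns (picture, depth): 384x512x3 uint8, blue, green, red; 384x512 float32, m along the optical axis (not along the pixel's ray), 0 where there is no reading.
- ctrl.camera_info(name): a dict with "vertical_fov" (degrees; the focal length in pixels is half the picture's height over the tangent of half this angle, whatever the lens; pixels are square), "cx", "cy" (the principal point, pixels), "T" (4x4, takes a point from camera to world coordinates). Camera axes: x right, y down, z forward; pixel columns grow to the right and rows downward; lengths in m; the calibration is good to about 2 mm. A picture is of the moment at which its call begins: read the wrist's pose just before it. camera_info takes no time and is no camera call; for the wrist camera it gives the pose at the moment of the call.
- ctrl.sign_off(): hands the job in, once; it reports no verdict.
Trained networks look in the newest picture that a camera, given by its name, has taken for a name from the list of things; names that differ only in an ending like _2 or _b are one class to them, and where a whole thing is asked for, a point or a joint stands for the part that bears it (a point fixed in the world has none). Each returns a list of dicts, best first, with "p" (0 to 1); they miss things now and then, are a little off and sometimes report something else, mostly with a low value. They report only what shows in the picture. A call takes as long as a camera call. They do not tell look-alikes from the thing itself.
- ctrl.spot_in(camera, label): "extent" ([left, top, width, height] in pixels, round what is visible of it).
- ctrl.outline_of(camera, label): "region" (384x512 bool, what is visible of it) and "extent" ([left, top, width, height] in pixels, round what is visible of it).
The state is a dict: "t": time; "joint_pos": joint angles; "qvel": joint speeds; "joint_torque": joint torques, N m; "eef_pos": TCP position; "orientation": TCP orientation; "wrist_force": force on the tool from outside, world axes, zero at the start; "wrist_torque": the same for the moment, N m; "width": opening from 0.0 (shut) to 1.0 (fully open).
Only numpy, scipy, OpenCV 4.12 (cv2) and the standard library are available. Lean on these libraries where they do the work, as an engineer would, in place of code of your own. Each camera call takes 0.05 s, during which the arm holds its last target.

## Working session

There is one attempt and no reset: what is moved stays moved. The work goes in short steps, Python scripts to look and compute and a shell command to move; the robot and the scene stay as the last step left them, time stands still between calls to the robot, and variables do not carry over. Pictures are saved under pics/ and viewed, and the job is handed in when it is done.

```bash
mkdir -p pics; ls; cat > h.py <<'E'
import numpy as np, cv2
from cell import ctrl
def cam(n):
    i=ctrl.camera_info(n); f=192/np.tan(np.radians(i['vertical_fov'])/2)
    return f,i['cx'],i['cy'],np.array(i['T'])
def cloud(n,d,c=None):
    f,cx,cy,T=c or cam(n)
    v,u=np.mgrid[0:384,0:512]
    P=np.stack([(u-cx)/f*d,(v-cy)/f*d,d,np.ones_like(d)],-1)
    W=P@T.T
    W=W[...,:3]; W[d==0]=np.nan
    return W
def proj(n,p,c=None):
    f,cx,cy,T=c or cam(n)
    q=np.linalg.inv(T)@np.append(p,1); return q[0]/q[2]*f+cx,q[1]/q[2]*f+cy
E
python3 - <<'E'
from h import *
s=ctrl.state(); print(s)
for n in ['scene','side','wrist']:
    p,d=ctrl.capture(n); cv2.imwrite(f'pics/{n}0.png',p); np.save(f'{n}0.npy',d); print(n,ctrl.camera_info(n))
    np.savez(f'{n}0.npz',p=p,d=d)
    for l in ['hook_grip','tray','stop','bay','reagent_bottle','beaker','jar','tray_ring']:
        try: print(l,[(round(r['p'],2),[round(x) for x in r['extent']]) for r in ctrl.spot_in(n,l)])
        except Exception as e: print(l,e)
E
```

```text
pics
{'t': 0.0, 'joint_pos': array([-5.67289753, 22.87337297,  2.58052368, 88.11347736, -1.07113897,
       69.14881319, -2.90511594]), 'qvel': array([-0.03682508, -0.05600378, -0.01153363,  0.09069081, -0.02228992,
        0.00907559,  0.01989457]), 'joint_torque': array([-9.65094187e-04, -4.75129580e+01,  1.36406265e+00, -2.54227209e+01,
        1.14684159e-02,  9.53188282e-03,  3.56541250e-05]), 'eef_pos': array([6.49377915e-01, 2.46864106e-05, 2.30252568e-01]), 'orientation': array([-1.79888781e+02,  8.16145964e-03,  9.00066875e+01]), 'wrist_force': array([-0.38697392, -0.27512074,  0.06508286]), 'wrist_torque': array([ 0.00888772, -0.03160436,  0.00398877]), 'width': 1.0013255247518453}
scene {'vertical_fov': 53.150018189261985, 'cx': 258.4546114021858, 'cy': 186.87365282172004, 'T': array([[-0.72359422,  0.37148447, -0.58173078,  1.28838802],
       [ 0.69012882,  0.37527385, -0.61878248,  0.65609969],
       [-0.01155973, -0.8492166 , -0.52791812,  0.71383407],
       [ 0.        ,  0.        ,  0.        ,  1.        ]])}
hook_grip [(0.78, [215, 150, 32, 32]), (0.28, [181, 16
[... 1236 characters left out ...]
35764038624964, 'T': array([[ 9.99998974e-01,  9.52071572e-04, -1.07055580e-03,
         6.50014888e-01],
       [ 6.22734166e-04, -9.61820854e-01, -2.73679115e-01,
         7.08530708e-02],
       [-1.29024500e-03,  2.73678167e-01, -9.61820459e-01,
         3.73576479e-01],
       [ 0.00000000e+00,  0.00000000e+00,  0.00000000e+00,
         1.00000000e+00]])}
hook_grip []
tray [(0.58, [278, 0, 120, 62]), (0.57, [98, 0, 96, 28])]
stop [(0.69, [86, 104, 118, 68])]
bay [(0.85, [74, 0, 144, 141]), (0.38, [104, 0, 88, 30])]
reagent_bottle [(0.67, [323, 129, 71, 62])]
beaker [(0.55, [274, 256, 56, 79])]
jar [(0.39, [118, 0, 75, 31])]
tray_ring [(0.75, [277, 0, 118, 66]), (0.58, [109, 0, 85, 35])]
```

View pics/scene0.png

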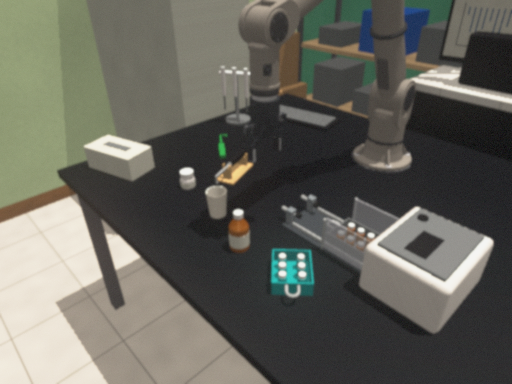

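View pics/side0.png

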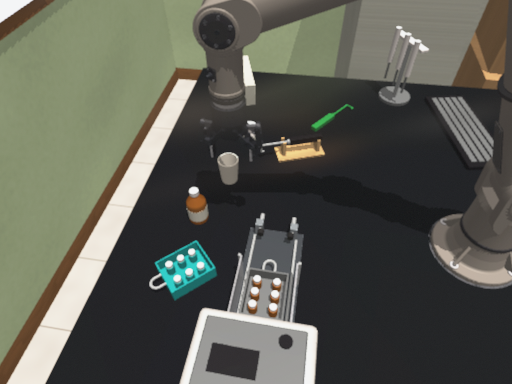

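View pics/wrist0.png

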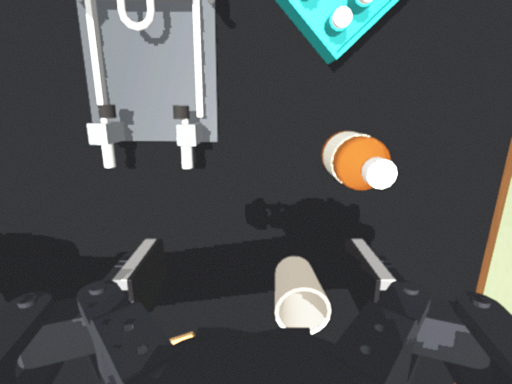

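```bash
python3 - <<'E'
from h import *
for n,(x0,y0,x1,y1) in [('side',(240,90,370,180)),('side',(220,200,320,330)),('scene',(205,120,265,195))]:
    p=np.load(f'{n}0.npz')['p'][y0:y1,x0:x1]
    k=min(800//(x1-x0),600//(y1-y0))
    cv2.imwrite(f'pics/c_{n}_{x0}.png',cv2.convertScaleAbs(cv2.resize(p,None,fx=k,fy=k,interpolation=cv2.INTER_CUBIC),alpha=1.5,beta=20))
W=cloud('side',np.load('side0.npy'))
for u,v in [(283,153),(300,152),(320,150),(283,145),(320,140),(275,144),(265,148),(300,141),(262,222),(293,230),(268,268),(330,120),(229,175),(197,215)]:
    print(u,v,W[v,u].round(4))
E
```

```text
283 153 [ 0.5466 -0.2802  0.018 ]
300 152 [ 0.491  -0.3045  0.0083]
320 150 [ 0.4245 -0.3276  0.0057]
283 145 [ 0.5482 -0.2809  0.0523]
320 140 [ 0.4293 -0.3348  0.0433]
275 144 [ 0.5807 -0.3408  0.0014]
265 148 [ 6.125e-01 -3.167e-01 -2.000e-04]
300 141 [ 0.4949 -0.3077  0.0536]
262 222 [0.5696 0.0398 0.051 ]
293 230 [0.4844 0.0513 0.0481]
268 268 [0.5371 0.1504 0.0055]
330 120 [ 0.3948 -0.505   0.0022]
229 175 [ 0.697  -0.1277  0.044 ]
197 215 [0.7522 0.0396 0.0458]
```

View pics/c_side_240.png

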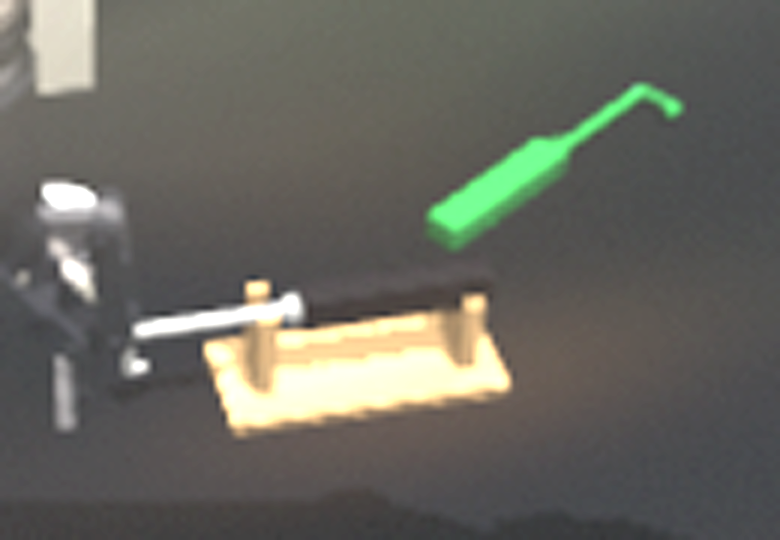

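View pics/c_side_220.png

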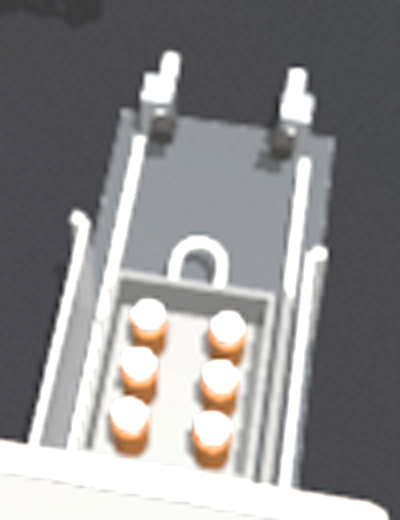

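View pics/c_scene_205.png

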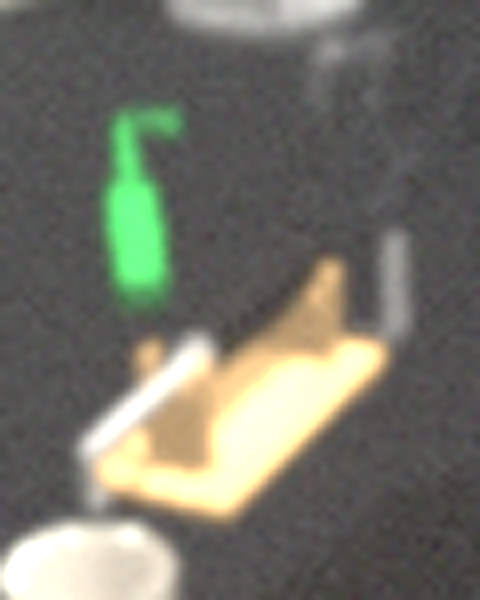

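```bash
python3 -m handwheel '[{"x":1,"y":-0.8},{"x":1,"y":-0.8},{"x":1,"y":-0.8},{"x":1,"y":-0.8},{"x":1,"y":-0.8},{"x":1,"y":-0.8},{"x":1,"y":-0.8},{"x":0.5},{"x":0},{"x":0}]'
python3 - <<'E'
from h import *
c=cam('wrist');p,d=ctrl.capture('wrist'); cv2.imwrite('pics/wrist1.png',p)
np.savez('wrist1.npz',p=p,d=d,f=c[0],cx=c[1],cy=c[2],T=c[3]); print(ctrl.state()['eef_pos'],ctrl.state()['wrist_force'])
E
```

```text
[6.50051237e-01 2.32412723e-05 2.31365009e-01] [ 0.50887512 -0.18265605  0.24045678]schema error: expected keys jaw, x, y, z, rx, ry, rz
```

View pics/wrist1.png

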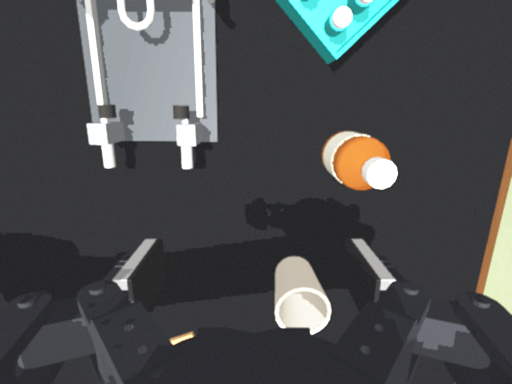

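All keys needed. The picture is unchanged (the move was refused).

```bash
python3 -m handwheel '[{"jaw":1,"x":1,"y":-0.8,"z":0,"rx":0,"ry":0,"rz":0},{"jaw":1,"x":1,"y":-0.8,"z":0,"rx":0,"ry":0,"rz":0},{"jaw":1,"x":1,"y":-0.8,"z":0,"rx":0,"ry":0,"rz":0},{"jaw":1,"x":1,"y":-0.8,"z":0,"rx":0,"ry":0,"rz":0},{"jaw":1,"x":1,"y":-0.8,"z":0,"rx":0,"ry":0,"rz":0},{"jaw":1,"x":1,"y":-0.8,"z":0,"rx":0,"ry":0,"rz":0},{"jaw":1,"x":1,"y":-0.8,"z":0,"rx":0,"ry":0,"rz":0},{"jaw":1,"x":1,"y":0,"z":0,"rx":0,"ry":0,"rz":0},{"jaw":1,"x":0.5,"y":0,"z":0,"rx":0,"ry":0,"rz":0},{"jaw":1,"x":0,"y":0,"z":0,"rx":0,"ry":0,"rz":0}]'
python3 - <<'E'
from h import *
c=cam('wrist');p,d=ctrl.capture('wrist'); cv2.imwrite('pics/wrist2.png',p)
np.savez('wrist2.npz',p=p,d=d,f=c[0],cx=c[1],cy=c[2],T=c[3]); print(ctrl.state()['eef_pos'],ctrl.state()['wrist_force'])
E
```

```text
t: 2.65
eef_pos: [0.5351, 0.1742, 0.2317]
orientation: [179.9, 0.0, 89.9]
wrist_force: [-0.4, 0.4, 0.3]
width: 1.001
[0.53526729 0.17341861 0.23171022] [0.23717297 0.11679084 0.20287128]
```

View pics/wrist2.png

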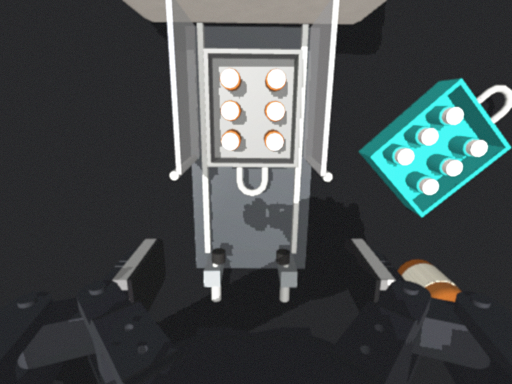

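The grey tray (210–298, 50–165) sits in the bay with its ring at about (252,178). The bumpers are at (218,257) and (283,257), and the turquoise look-alike is off to the right.

```bash
python3 - <<'E'
from h import *
z=np.load('wrist2.npz'); c=(float(z['f']),float(z['cx']),float(z['cy']),z['T']); p=z['p'];d=z['d']
W=cloud('w',d,c)
def pz(u,v,h):
    f,cx,cy,T=c; r=T[:3,:3]@np.array([(u-cx)/f,(v-cy)/f,1]); o=T[:3,3]; return o+r*(h-o[2])/r[2]
g=cv2.cvtColor(p,cv2.COLOR_BGR2GRAY)
# ring points
m=(W[...,2]>0.03)&(W[...,2]<0.05)&(g>150)
sub=np.zeros_like(m); sub[160:200,230:272]=1; R=W[m&sub]; print('ring pts',len(R),R.min(0).round(4),R.max(0).round(4),np.median(R,0).round(4))
for n,u,v,h in [('ring end outer',252,195,.038),('ringL out',236.5,175,.038),('ringR out',268,175,.038),('floor l edge',195,260,.006),('floor r',308,260,.006),('floor l far',195,180,.006),('floor r far',309,180,.006),('trayfront L',206,165,.04),('trayfront R',298,165,.04),('tray back L',205,52,.04),('tray back R',301,52,.04),('guideL near',206,240,.018),('guideL far',200,60,.018),('guideR near',295,240,.018),('guideR far',303,60,.018),('floor near',250,268,.006)]:
    print(n,pz(u,v,h).round(4),W[int(v),int(u)].round(3))
cv2.imwrite('pics/w2c.png',cv2.resize(p[20:310,170:340],None,fx=2,fy=2,interpolation=cv2.INTER_CUBIC) )
E
```

```text
ring pts 564 [0.509  0.1442 0.0374] [0.5546 0.1832 0.0474] [0.5329 0.167  0.041 ]
ring end outer [0.5334 0.1436 0.038 ] [0.533 0.144 0.04 ]
ringL out [0.5157 0.1676 0.038 ] [0.513 0.16  0.006]
ringR out [0.5518 0.1676 0.038 ] [0.553 0.16  0.005]
floor l edge [0.4552 0.0415 0.006 ] [ 0.454  0.038 -0.   ]
floor r [0.6094 0.0412 0.006 ] [ 0.611  0.038 -0.001]
floor l far [0.4614 0.1538 0.006 ] [0.461 0.154 0.006]
floor r far [0.6052 0.1536 0.006 ] [0.605 0.154 0.006]
trayfront L [0.4815 0.1797 0.04  ] [0.478 0.175 0.018]
trayfront R [0.5854 0.1796 0.04  ] [0.589 0.175 0.018]
tray back L [0.4857 0.297  0.04  ] [0.487 0.296 0.046]
tray back R [0.5839 0.2968 0.04  ] [0.583 0.296 0.047]
guideL near [0.4736 0.0769 0.018 ] [0.474 0.077 0.018]
guideL far [0.4766 0.2923 0.018 ] [0.477 0.292 0.018]
guideR near [0.5888 0.0767 0.018 ] [0.589 0.077 0.019]
guideR far [0.5896 0.2922 0.018 ] [0.59  0.292 0.017]
floor near [0.5302 0.0291 0.006 ] [ 0.53   0.026 -0.   ]
```

View pics/w2c.png

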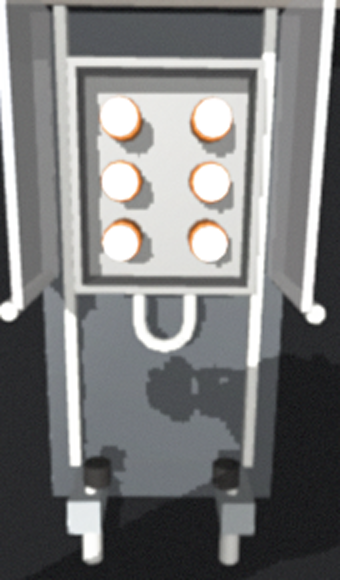

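```bash
cat >> h.py <<'E'
from scipy.spatial.transform import Rotation as Ro
def plan(pos,yaw,n,maxr=0.1,nrot=None,p0=None,y0=None):
    """print per-row x,y,z,rz (fractions) for straight-line motion in n rows, turn spread over nrot rows"""
    s=ctrl.state()
    p0=np.array(s['eef_pos'] if p0 is None else p0); y0=s['orientation'][2] if y0 is None else y0
    nrot=nrot or n; dp=(np.array(pos)-p0)/n; y=y0; dy=(yaw-y0)/nrot
    for i in range(n):
        a=np.radians(y); tx=np.array([np.cos(a),np.sin(a)]); ty=np.array([np.sin(a),-np.cos(a)])
        print(i,np.round([dp[:2]@tx/.02,dp[:2]@ty/.02,-dp[2]/.02,-np.radians(dy)/.1 if i<nrot else 0],2))
        if i<nrot:y+=dy
E
python3 - <<'E'
from h import *
W=cloud('side',np.load('side0.npy')); p=np.load('side0.npz')['p']
m=np.zeros((384,512),bool); m[125:165,255:325]=1
m&=(W[...,2]>0.045)&(W[...,2]<0.075)&(W[...,1]<-0.2)&(W[...,0]<.6)
P=W[m]; print(len(P),P.min(0),P.max(0))
k=p.max(-1)<90
Q=W[m&k]; print(len(Q),np.median(Q,0)); 
vx,vy,x0,y0=cv2.fitLine(Q[:,:2].astype(np.float32),cv2.DIST_HUBER,0,.01,.01).ravel(); print(np.degrees(np.arctan2(vy,vx)),x0,y0,Q.min(0),Q.max(0))
plan([.50,-.31,.25],17,26,nrot=14)
E
```

```text
359 [ 0.42762548 -0.34774997  0.04506176] [ 0.59730852 -0.27435559  0.07131104]
254 [ 0.48100155 -0.31587339  0.06369119]
20.568365 0.48124093 -0.3145188 [ 0.42762548 -0.34774997  0.04506176] [ 0.54125031 -0.2939373   0.07131104]
0 [-0.93 -0.07 -0.04  0.91]
1 [-0.93  0.02 -0.04  0.91]
2 [-0.93  0.1  -0.04  0.91]
3 [-0.91  0.19 -0.04  0.91]
4 [-0.89  0.27 -0.04  0.91]
5 [-0.86  0.35 -0.04  0.91]
6 [-0.83  0.43 -0.04  0.91]
7 [-0.79  0.5  -0.04  0.91]
8 [-0.74  0.57 -0.04  0.91]
9 [-0.68  0.63 -0.04  0.91]
10 [-0.62  0.69 -0.04  0.91]
11 [-0.56  0.75 -0.04  0.91]
12 [-0.49  0.79 -0.04  0.91]
13 [-0.41  0.84 -0.04  0.91]
14 [-0.34  0.87 -0.04  0.  ]
15 [-0.34  0.87 -0.04  0.  ]
16 [-0.34  0.87 -0.04  0.  ]
17 [-0.34  0.87 -0.04  0.  ]
18 [-0.34  0.87 -0.04  0.  ]
19 [-0.34  0.87 -0.04  0.  ]
20 [-0.34  0.87 -0.04  0.  ]
21 [-0.34  0.87 -0.04  0.  ]
22 [-0.34  0.87 -0.04  0.  ]
23 [-0.34  0.87 -0.04  0.  ]
24 [-0.34  0.87 -0.04  0.  ]
25 [-0.34  0.87 -0.04  0.  ]
```

```bash
python3 -m handwheel '[{"jaw":1,"x":-0.93,"y":-0.07,"z":0,"rx":0,"ry":0,"rz":0.9},{"jaw":1,"x":-0.93,"y":0.02,"z":0,"rx":0,"ry":0,"rz":0.9},{"jaw":1,"x":-0.93,"y":0.1,"z":0,"rx":0,"ry":0,"rz":0.9},{"jaw":1,"x":-0.91,"y":0.19,"z":0,"rx":0,"ry":0,"rz":0.9},{"jaw":1,"x":-0.89,"y":0.27,"z":0,"rx":0,"ry":0,"rz":0.9},{"jaw":1,"x":-0.86,"y":0.35,"z":0,"rx":0,"ry":0,"rz":0.9},{"jaw":1,"x":-0.83,"y":0.43,"z":0,"rx":0,"ry":0,"rz":0.9},{"jaw":1,"x":-0.79,"y":0.5,"z":0,"rx":0,"ry":0,"rz":0.9},{"jaw":1,"x":-0.74,"y":0.57,"z":0,"rx":0,"ry":0,"rz":0.9},{"jaw":1,"x":-0.68,"y":0.63,"z":0,"rx":0,"ry":0,"rz":0.9}]'
python3 - <<'E'
from h import *
plan([.49,-.32,.25],18,17,nrot=4)
E
```

```text
t: 3.95
eef_pos: [0.5189, -0.0309, 0.2321]
orientation: [179.7, 0.1, 35.6]
wrist_force: [0.7, 0.0, 0.3]
width: 1.001
0 [-0.56  0.64 -0.05  0.77]
1 [-0.51  0.68 -0.05  0.77]
2 [-0.46  0.72 -0.05  0.77]
3 [-0.4   0.75 -0.05  0.77]
4 [-0.34  0.78 -0.05  0.  ]
5 [-0.34  0.78 -0.05  0.  ]
6 [-0.34  0.78 -0.05  0.  ]
7 [-0.34  0.78 -0.05  0.  ]
8 [-0.34  0.78 -0.05  0.  ]
9 [-0.34  0.78 -0.05  0.  ]
10 [-0.34  0.78 -0.05  0.  ]
11 [-0.34  0.78 -0.05  0.  ]
12 [-0.34  0.78 -0.05  0.  ]
13 [-0.34  0.78 -0.05  0.  ]
14 [-0.34  0.78 -0.05  0.  ]
15 [-0.34  0.78 -0.05  0.  ]
16 [-0.34  0.78 -0.05  0.  ]
```

```bash
python3 -m handwheel '[{"jaw":1,"x":-0.66,"y":0.75,"z":0,"rx":0,"ry":0,"rz":0.75},{"jaw":1,"x":-0.6,"y":0.8,"z":0,"rx":0,"ry":0,"rz":0.75},{"jaw":1,"x":-0.54,"y":0.84,"z":0,"rx":0,"ry":0,"rz":0.75},{"jaw":1,"x":-0.47,"y":0.88,"z":0,"rx":0,"ry":0,"rz":0.6},{"jaw":1,"x":-0.4,"y":0.92,"z":0,"rx":0,"ry":0,"rz":0},{"jaw":1,"x":-0.4,"y":0.92,"z":0,"rx":0,"ry":0,"rz":0},{"jaw":1,"x":-0.4,"y":0.92,"z":0,"rx":0,"ry":0,"rz":0},{"jaw":1,"x":-0.4,"y":0.92,"z":0,"rx":0,"ry":0,"rz":0},{"jaw":1,"x":-0.4,"y":0.92,"z":0,"rx":0,"ry":0,"rz":0},{"jaw":1,"x":-0.4,"y":0.92,"z":0,"rx":0,"ry":0,"rz":0}]'
python3 - <<'E'
from h import *
plan([.49,-.315,.232],18,5,nrot=1)
E
```

```text
t: 5.2
eef_pos: [0.4962, -0.2455, 0.2336]
orientation: [179.6, 0.0, 17.4]
wrist_force: [0.5, 0.3, -0.6]
width: 0.999
0 [-0.27  0.64  0.02 -0.1 ]
1 [-0.27  0.64  0.02  0.  ]
2 [-0.27  0.64  0.02  0.  ]
3 [-0.27  0.64  0.02  0.  ]
4 [-0.27  0.64  0.02  0.  ]
```

```bash
python3 -m handwheel '[{"jaw":1,"x":-0.3,"y":0.9,"z":0,"rx":0,"ry":0,"rz":0},{"jaw":1,"x":-0.3,"y":0.9,"z":0,"rx":0,"ry":0,"rz":0},{"jaw":1,"x":-0.3,"y":0.8,"z":0,"rx":0,"ry":0,"rz":0},{"jaw":1,"x":-0.3,"y":0.6,"z":0,"rx":0,"ry":0,"rz":0},{"jaw":1,"x":-0.2,"y":0,"z":0,"rx":0,"ry":0,"rz":0},{"jaw":1,"x":0,"y":0,"z":0,"rx":0,"ry":0,"rz":0},{"jaw":1,"x":0,"y":0,"z":0,"rx":0,"ry":0,"rz":0},{"jaw":1,"x":0,"y":0,"z":0,"rx":0,"ry":0,"rz":0},{"jaw":1,"x":0,"y":0,"z":0,"rx":0,"ry":0,"rz":0},{"jaw":1,"x":0,"y":0,"z":0,"rx":0,"ry":0,"rz":0}]'
python3 - <<'E'
from h import *
c=cam('wrist');p,d=ctrl.capture('wrist'); cv2.imwrite('pics/wrist3.png',p)
np.savez('wrist3.npz',p=p,d=d,f=c[0],cx=c[1],cy=c[2],T=c[3]); print(ctrl.state()['eef_pos'])
cv2.imwrite('pics/w3c.png',cv2.convertScaleAbs(cv2.resize(p[40:300,130:390],None,fx=2.3,fy=2.3,interpolation=cv2.INTER_CUBIC),alpha=1.5,beta=20) )
E
```

```text
t: 6.45
eef_pos: [0.4871, -0.3191, 0.2339]
orientation: [179.6, 0.1, 17.1]
wrist_force: [0.4, -0.2, 0.2]
width: 0.997
[ 0.48710661 -0.31914059  0.23387216]
```

View pics/w3c.png

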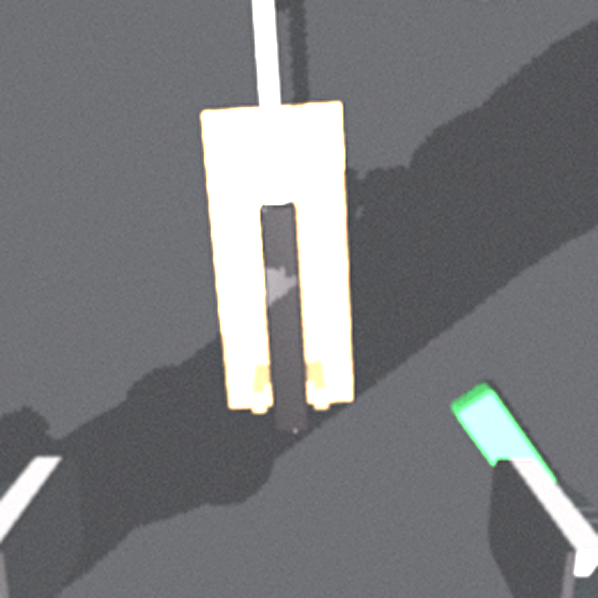

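```bash
python3 - <<'E'
from h import *
z=np.load('wrist3.npz'); c=(float(z['f']),float(z['cx']),float(z['cy']),z['T']); p=z['p'];d=z['d']
W=cloud('w',d,c)
def pz(u,v,h):
    f,cx,cy,T=c; r=T[:3,:3]@np.array([(u-cx)/f,(v-cy)/f,1]); o=T[:3,3]; return o+r*(h-o[2])/r[2]
P=lambda a,b,h: pz(a/2.3+130,b/2.3+40,h)
F=P(278,207,.067);B=P(292,428,.067); print(F,B,np.linalg.norm(F-B))
print('mid',(F+B)/2, 'yaw',np.degrees(np.arctan2(*(F-B)[1::-1])))
R1=P(263,5,.059);R2=P(270,100,.059);print('rod yaw',R1,R2,np.degrees(np.arctan2(*(R1-R2)[1::-1])))
g=p.max(-1)
m=(W[...,2]>.058)&(W[...,2]<.075)&(g<110); m[:,:230]=0;m[:,275:]=0;m[:110]=0;m[235:]=0
Q=W[m];print(len(Q),Q.min(0),Q.max(0),Q.mean(0))
r=cv2.minAreaRect((Q[:,:2]*1000).astype(np.float32));print(r)
L=cv2.fitLine(Q[:,:2].astype(np.float32),cv2.DIST_HUBER,0,.01,.01).ravel();print(np.degrees(np.arctan2(L[1],L[0])),L[2:])
# rest points
m=(W[...,2]<.04)&(W[...,2]>.004)&(p[...,2]>150);m[:,:200]=0;m[:,300:]=0;m[:80]=0;m[230:]=0
Q=W[m];print(cv2.minAreaRect((Q[:,:2]*1000).astype(np.float32)), np.median(Q[:,2]))
E
```

```text
[ 0.5290309  -0.30310341  0.067     ] [ 0.4307975  -0.34019935  0.067     ] 0.10500432821420172
mid [ 0.4799142  -0.32165138  0.067     ] yaw 20.688070345113843
rod yaw [ 0.606031   -0.27297947  0.059     ] [ 0.57099187 -0.28662987  0.059     ] 21.284699082305906
1437 [ 0.42721172 -0.34760695  0.06292195] [ 0.53218235 -0.29577438  0.06909865] [ 0.48027729 -0.32085268  0.06661225]
((479.6711730957031, -321.663330078125), (108.50990295410156, 17.895429611206055), 20.010456085205078)
20.638243 [ 0.4802773 -0.3208527]
((496.064208984375, -314.62530517578125), (159.68336486816406, 70.0096435546875), 20.885215759277344) 0.007760679971907158
```

```bash
python3 -m handwheel '[{"jaw":0.3,"x":0,"y":0,"z":1,"rx":0,"ry":0,"rz":-0.3},{"jaw":0.3,"x":0,"y":0,"z":1,"rx":0,"ry":0,"rz":-0.3},{"jaw":0.3,"x":0,"y":0,"z":1,"rx":0,"ry":0,"rz":0},{"jaw":0.3,"x":0,"y":0,"z":1,"rx":0,"ry":0,"rz":0},{"jaw":0.3,"x":0,"y":0,"z":1,"rx":0,"ry":0,"rz":0},{"jaw":0.3,"x":0,"y":0,"z":1,"rx":0,"ry":0,"rz":0},{"jaw":0.3,"x":0,"y":0,"z":1,"rx":0,"ry":0,"rz":0},{"jaw":0.3,"x":0,"y":0,"z":1,"rx":0,"ry":0,"rz":0},{"jaw":0.3,"x":0,"y":0,"z":0.8,"rx":0,"ry":0,"rz":0},{"jaw":0.3,"x":0,"y":0,"z":0.4,"rx":0,"ry":0,"rz":0}]'
python3 - <<'E'
from h import *
s=ctrl.state();print(s['eef_pos'],s['orientation'])
plan([.4875,-.3187,.036],20.7,1)
E
```

```text
t: 7.75
eef_pos: [0.4902, -0.3211, 0.0457]
orientation: [179.4, -0.1, 20.7]
wrist_force: [0.4, 0.8, -0.6]
width: 0.649
[ 0.49021042 -0.32112469  0.045696  ] [ 1.79419439e+02 -1.25529402e-01  2.07346044e+01]
0 [-0.08 -0.16  0.48  0.01]
```

```bash
python3 -m handwheel '[{"jaw":0.3,"x":-0.1,"y":-0.15,"z":0.5,"rx":0.1,"ry":0,"rz":0},{"jaw":0.3,"x":0,"y":0,"z":0,"rx":0,"ry":0,"rz":0},{"jaw":-0.4,"x":0,"y":0,"z":0,"rx":0,"ry":0,"rz":0},{"jaw":-1,"x":0,"y":0,"z":0,"rx":0,"ry":0,"rz":0},{"jaw":-1,"x":0,"y":0,"z":0,"rx":0,"ry":0,"rz":0},{"jaw":-1,"x":0,"y":0,"z":0,"rx":0,"ry":0,"rz":0},{"jaw":-1,"x":0,"y":0,"z":0,"rx":0,"ry":0,"rz":0},{"jaw":-1,"x":0,"y":0,"z":0,"rx":0,"ry":0,"rz":0},{"jaw":-1,"x":0,"y":0,"z":0,"rx":0,"ry":0,"rz":0},{"jaw":-1,"x":0,"y":0,"z":0,"rx":0,"ry":0,"rz":0}]' 80
python3 - <<'E'
from h import *
s=ctrl.state();print(s['eef_pos'],s['orientation'],s['wrist_force'],s['wrist_torque'],s['width'])
E
```

```text
t: 9.0
eef_pos: [0.488, -0.3195, 0.0362]
orientation: [179.9, -0.2, 20.7]
wrist_force: [0.6, -0.7, -0.7]
width: 0.197
[ 0.48796176 -0.31949049  0.0362401 ] [179.93947788  -0.21429337  20.73079685] [ 0.55333128 -0.67899347 -0.70359888] [ 0.03379424  0.03233885 -0.0329625 ] 0.19691512930921187
```

```bash
python3 -m handwheel '[{"jaw":-1,"x":0,"y":0,"z":-0.6,"rx":0,"ry":0,"rz":0},{"jaw":-1,"x":0,"y":0,"z":-1,"rx":0,"ry":0,"rz":0},{"jaw":-1,"x":0,"y":0,"z":-1,"rx":0,"ry":0,"rz":0},{"jaw":-1,"x":0,"y":0,"z":-1,"rx":0,"ry":0,"rz":0},{"jaw":-1,"x":0,"y":0,"z":-1,"rx":0,"ry":0,"rz":0},{"jaw":-1,"x":0,"y":0,"z":-0.5,"rx":0,"ry":0,"rz":-0.8},{"jaw":-1,"x":0,"y":0,"z":0,"rx":0,"ry":0,"rz":-0.8},{"jaw":-1,"x":0,"y":0,"z":0,"rx":0,"ry":0,"rz":-0.8},{"jaw":-1,"x":0,"y":0,"z":0,"rx":0,"ry":0,"rz":-0.8},{"jaw":-1,"x":0,"y":0,"z":0,"rx":0,"ry":0,"rz":-0.8}]' 100
python3 - <<'E'
from h import *
s=ctrl.state();print(s['eef_pos'],s['orientation'],s['wrist_force'],s['wrist_torque'],s['width'])
plan([.532,.01,.125],89.5,20,nrot=9)
E
```

```text
t: 10.25
eef_pos: [0.4879, -0.3208, 0.1493]
orientation: [179.5, -0.3, 44.3]
wrist_force: [0.5, -0.0, -0.2]
width: 0.196
[ 0.48788219 -0.32076853  0.14928353] [179.50999174  -0.2647604   44.32076901] [ 0.49819775 -0.02968992 -0.20024908] [-0.0083049   0.03821002  0.04353832] 0.1964338641939377
0 [ 0.66 -0.51  0.06 -0.88]
1 [ 0.7  -0.46  0.06 -0.88]
2 [ 0.74 -0.39  0.06 -0.88]
3 [ 0.77 -0.33  0.06 -0.88]
4 [ 0.79 -0.26  0.06 -0.88]
5 [ 0.81 -0.19  0.06 -0.88]
6 [ 0.83 -0.12  0.06 -0.88]
7 [ 0.83 -0.04  0.06 -0.88]
8 [ 0.83  0.03  0.06 -0.88]
9 [0.83 0.1  0.06 0.  ]
10 [0.83 0.1  0.06 0.  ]
11 [0.83 0.1  0.06 0.  ]
12 [0.83 0.1  0.06 0.  ]
13 [0.83 0.1  0.06 0.  ]
14 [0.83 0.1  0.06 0.  ]
15 [0.83 0.1  0.06 0.  ]
16 [0.83 0.1  0.06 0.  ]
17 [0.83 0.1  0.06 0.  ]
18 [0.83 0.1  0.06 0.  ]
19 [0.83 0.1  0.06 0.  ]
```

```bash
python3 -m handwheel '[{"jaw":-1,"x":0.66,"y":-0.51,"z":0,"rx":0.05,"ry":0,"rz":-0.9},{"jaw":-1,"x":0.7,"y":-0.46,"z":0,"rx":0.05,"ry":0,"rz":-0.9},{"jaw":-1,"x":0.74,"y":-0.39,"z":0,"rx":0,"ry":0,"rz":-0.9},{"jaw":-1,"x":0.77,"y":-0.33,"z":0,"rx":0,"ry":0,"rz":-0.9},{"jaw":-1,"x":0.79,"y":-0.26,"z":0,"rx":0,"ry":0,"rz":-0.9},{"jaw":-1,"x":0.81,"y":-0.19,"z":0,"rx":0,"ry":0,"rz":-0.9},{"jaw":-1,"x":0.83,"y":-0.12,"z":0,"rx":0,"ry":0,"rz":-0.9},{"jaw":-1,"x":0.83,"y":-0.04,"z":0,"rx":0,"ry":0,"rz":-0.9},{"jaw":-1,"x":0.9,"y":0.03,"z":0,"rx":0,"ry":0,"rz":-0.8},{"jaw":-1,"x":0.9,"y":0.1,"z":0,"rx":0,"ry":0,"rz":0}]' 100
python3 - <<'E'
from h import *
s=ctrl.state();print(s['eef_pos'],s['orientation'],s['wrist_force'],s['wrist_torque'],s['width'])
plan([.5323,.027,.125],89.5,10,nrot=2)
E
```

```text
t: 11.5
eef_pos: [0.5061, -0.1515, 0.1576]
orientation: [179.5, 0.1, 91.2]
wrist_force: [0.6, -0.4, -1.1]
width: 0.192
[ 0.50610119 -0.15148974  0.1576158 ] [1.79522328e+02 1.34096151e-01 9.12122977e+01] [ 0.59631733 -0.40818532 -1.11011895] [ 0.00771782 -0.02957444 -0.03460721] 0.19186729311383427
0 [0.89 0.15 0.16 0.15]
1 [0.89 0.14 0.16 0.15]
2 [0.89 0.12 0.16 0.  ]
3 [0.89 0.12 0.16 0.  ]
4 [0.89 0.12 0.16 0.  ]
5 [0.89 0.12 0.16 0.  ]
6 [0.89 0.12 0.16 0.  ]
7 [0.89 0.12 0.16 0.  ]
8 [0.89 0.12 0.16 0.  ]
9 [0.89 0.12 0.16 0.  ]
```

```bash
python3 -m handwheel '[{"jaw":-1,"x":0.95,"y":0.15,"z":0.2,"rx":0.08,"ry":0,"rz":0.15},{"jaw":-1,"x":0.95,"y":0.15,"z":0.2,"rx":0,"ry":0,"rz":0.15},{"jaw":-1,"x":0.95,"y":0.15,"z":0.2,"rx":0,"ry":0,"rz":0},{"jaw":-1,"x":0.95,"y":0.15,"z":0.2,"rx":0,"ry":0,"rz":0},{"jaw":-1,"x":0.95,"y":0.15,"z":0.2,"rx":0,"ry":0,"rz":0},{"jaw":-1,"x":0.95,"y":0.12,"z":0.2,"rx":0,"ry":0,"rz":0},{"jaw":-1,"x":0.95,"y":0.12,"z":0.2,"rx":0,"ry":0,"rz":0},{"jaw":-1,"x":0.95,"y":0.12,"z":0.2,"rx":0,"ry":0,"rz":0},{"jaw":-1,"x":0.9,"y":0.12,"z":0.2,"rx":0,"ry":0,"rz":0},{"jaw":-1,"x":0.4,"y":0,"z":0.2,"rx":0,"ry":0,"rz":0}]' 100
python3 - <<'E'
from h import *
c=cam('wrist');p,d=ctrl.capture('wrist'); cv2.imwrite('pics/wrist4.png',p)
np.savez('wrist4.npz',p=p,d=d,f=c[0],cx=c[1],cy=c[2],T=c[3])
p,d=ctrl.capture('side');np.savez('side4.npz',p=p,d=d); cv2.imwrite('pics/side4.png',cv2.resize(p[130:330,170:350],None,fx=3,fy=3,interpolation=cv2.INTER_CUBIC))
s=ctrl.state();print(s['eef_pos'],s['orientation'],s['wrist_force'],s['wrist_torque'],s['width'])
E
```

```text
t: 12.75
eef_pos: [0.5347, 0.0343, 0.121]
orientation: [179.6, 0.2, 88.5]
wrist_force: [-0.4, -0.2, -1.5]
width: 0.19
[0.53407542 0.03396327 0.12049084] [179.68853776   0.25103743  88.57128683] [ 0.62473948 -0.70214533 -1.40063926] [-0.00244558  0.0350956   0.01359826] 0.1957396036656614
```

View pics/wrist4.png

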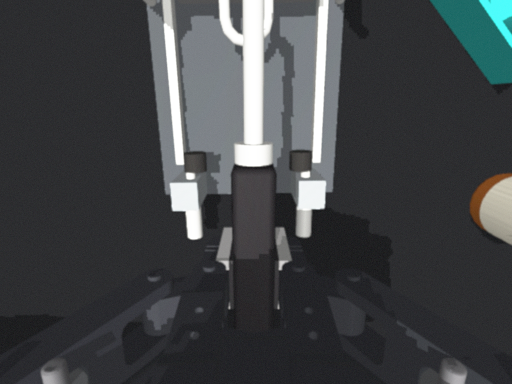

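View pics/side4.png

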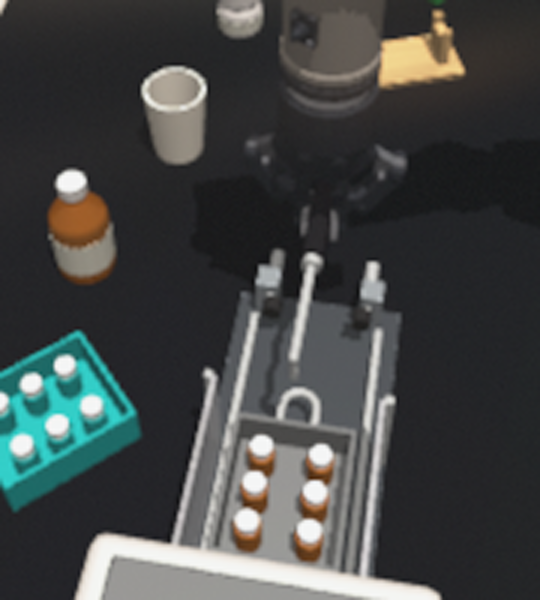

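The hook tool is held level. In the side view its rod runs from (312,260) to (293,370), and the ring sits at about (298,405) below it.

```bash
python3 - <<'E'
from h import *
z=np.load('wrist4.npz'); c=(float(z['f']),float(z['cx']),float(z['cy']),z['T']); p=z['p'];d=z['d']
W=cloud('w',d,c)
for v in range(5,140,15):
    row=[u for u in range(235,275) if W[v,u,2]>.1]
    if row: print(v,row[0],row[-1],W[v,row].mean(0).round(4),W[v,row,2].max().round(4))
for v in (150,180,220): print(v,W[v,252].round(4))
# side
W=cloud('side',np.load('side4.npz')['d']);m=np.zeros((384,512),bool);m[210:262,262:280]=1
m&=(W[...,2]>.1)&(W[...,2]<.16);Q=W[m];i=Q[:,1].argsort();print(Q[i][::12].round(4),Q[i][-3:].round(4))
E
```

```text
5 243 263 [0.5369 0.1395 0.1419] 0.1431
20 243 263 [0.5367 0.1348 0.1415] 0.1433
35 243 263 [0.5366 0.1298 0.1418] 0.1438
50 243 263 [0.5365 0.1248 0.1417] 0.1432
65 243 263 [0.5364 0.1196 0.1418] 0.1441
80 243 263 [0.5361 0.1144 0.1417] 0.1433
95 244 263 [0.5363 0.1089 0.1422] 0.1435
110 244 263 [0.5361 0.1034 0.1419] 0.1439
125 244 263 [0.536  0.0976 0.1419] 0.1434
150 [0.5352 0.0885 0.1471]
180 [0.5349 0.0778 0.1518]
220 [0.5344 0.0611 0.1511]
[[0.5263 0.0632 0.1356]
 [0.5301 0.0767 0.1516]
 [0.5442 0.0799 0.145 ]
 [0.5318 0.0818 0.1498]
 [0.5433 0.0858 0.1408]
 [0.5283 0.089  0.144 ]
 [0.5397 0.0945 0.1408]
 [0.5359 0.1052 0.1436]
 [0.5347 0.1148 0.1447]
 [0.5381 0.1244 0.141 ]
 [0.5366 0.1353 0.1444]
 [0.5377 0.144  0.1403]
 [0.541  0.1538 0.1373]
 [0.5373 0.1639 0.1408]
 [0.5384 0.1728 0.1415]
 [0.5351 0.1786 0.1262]
 [0.5395 0.1802 0.1278]] [[0.537  0.1804 0.1202]
 [0.537  0.1806 0.1162]
 [0.5371 0.1814 0.1385]]
```

```bash
python3 - <<'E'
from h import *
z=np.load('wrist4.npz'); c=(float(z['f']),float(z['cx']),float(z['cy']),z['T'])
f,cx,cy,T=c
for u,v in [(219,10),(273,10),(246,46)]:
    r=T[:3,:3]@np.array([(u-cx)/f,(v-cy)/f,1]); o=T[:3,3]; print(o+r*(.038-o[2])/r[2])
plan([.5323,.0267,.07],89.5,3,nrot=3)
E
python3 -m handwheel '[{"jaw":-1,"x":-0.15,"y":-0.05,"z":0.8,"rx":0,"ry":0,"rz":-0.05},{"jaw":-1,"x":-0.15,"y":-0.05,"z":0.8,"rx":0,"ry":0,"rz":-0.05},{"jaw":-1,"x":-0.1,"y":0,"z":0.8,"rx":0,"ry":0,"rz":-0.05},{"jaw":-1,"x":0,"y":0,"z":0,"rx":0,"ry":0,"rz":0},{"jaw":-1,"x":0,"y":0,"z":0,"rx":0,"ry":0,"rz":0},{"jaw":-1,"x":0,"y":0,"z":0,"rx":0,"ry":0,"rz":0},{"jaw":-1,"x":0,"y":0,"z":0,"rx":0,"ry":0,"rz":0},{"jaw":-1,"x":0,"y":0,"z":0,"rx":0,"ry":0,"rz":0},{"jaw":-1,"x":0,"y":0,"z":0,"rx":0,"ry":0,"rz":0},{"jaw":-1,"x":0,"y":0,"z":0,"rx":0,"ry":0,"rz":0}]' 110
python3 - <<'E'
from h import *
p,d=ctrl.capture('side');np.savez('side5.npz',p=p,d=d); cv2.imwrite('pics/side5.png',cv2.resize(p[210:300,230:310],None,fx=6,fy=6,interpolation=cv2.INTER_CUBIC))
plan([.5323,.0267,.032],89.5,2,nrot=1)
E
```

```text
[0.51536587 0.16597669 0.038     ]
[0.5512235 0.1651306 0.038    ]
[0.53258984 0.14370877 0.038     ]
0 [-0.12 -0.03  0.84 -0.05]
1 [-0.12 -0.03  0.84 -0.05]
2 [-0.12 -0.03  0.84 -0.05]
t: 14.1
eef_pos: [0.5323, 0.022, 0.0698]
orientation: [179.6, 0.3, 89.2]
wrist_force: [-0.6, 0.2, -1.3]
width: 0.192
0 [ 0.12 -0.    0.95 -0.05]
1 [ 0.12 -0.    0.95  0.  ]
```

View pics/side5.png

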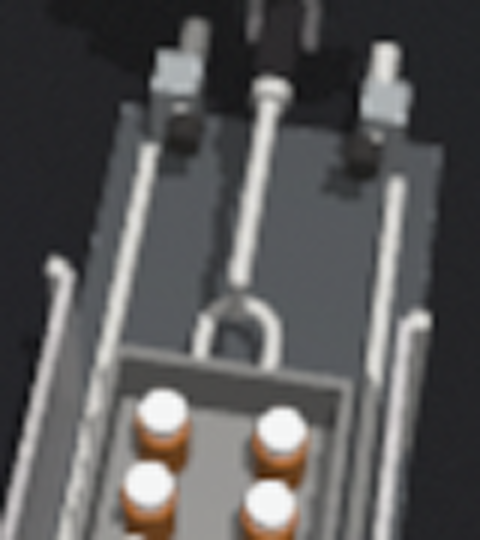

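The hook end hangs just above and beside the ring opening, at about (240,290) against the ring at (238,330). Both ring fixes agree at (0.533, 0.165), so I'm shifting 5 mm forward and lowering.

```bash
python3 -m handwheel '[{"jaw":-1,"x":0.24,"y":0,"z":0,"rx":0.05,"ry":0,"rz":-0.05},{"jaw":-1,"x":0,"y":0,"z":0,"rx":0,"ry":0,"rz":0},{"jaw":-1,"x":0,"y":0,"z":0.4,"rx":0,"ry":0,"rz":0},{"jaw":-1,"x":0,"y":0,"z":0.5,"rx":0,"ry":0,"rz":0},{"jaw":-1,"x":0,"y":0,"z":0.5,"rx":0,"ry":0,"rz":0},{"jaw":-1,"x":0,"y":0,"z":0.4,"rx":0,"ry":0,"rz":0},{"jaw":-1,"x":0,"y":0,"z":0,"rx":0,"ry":0,"rz":0},{"jaw":-1,"x":0,"y":0,"z":0,"rx":0,"ry":0,"rz":0},{"jaw":-1,"x":0,"y":0,"z":0,"rx":0,"ry":0,"rz":0},{"jaw":-1,"x":0,"y":0,"z":0,"rx":0,"ry":0,"rz":0}]'
python3 - <<'E'
from h import *
p,d=ctrl.capture('side');np.savez('side6.npz',p=p,d=d); cv2.imwrite('pics/side6.png',cv2.resize(p[210:300,230:310],None,fx=6,fy=6,interpolation=cv2.INTER_CUBIC))
s=ctrl.state();print(s['eef_pos'],s['orientation'],s['wrist_force'],s['wrist_torque'])
E
```

```text
t: 15.4
eef_pos: [0.5321, 0.0268, 0.0307]
orientation: [180.0, 0.4, 89.5]
wrist_force: [-0.3, 0.5, -1.3]
width: 0.191
[0.53216724 0.02684062 0.03077602] [179.988329     0.35173453  89.5062109 ] [ 0.42217204 -0.04844996 -1.35909018] [-0.00365903  0.00202137  0.00030396]
```

View pics/side6.png

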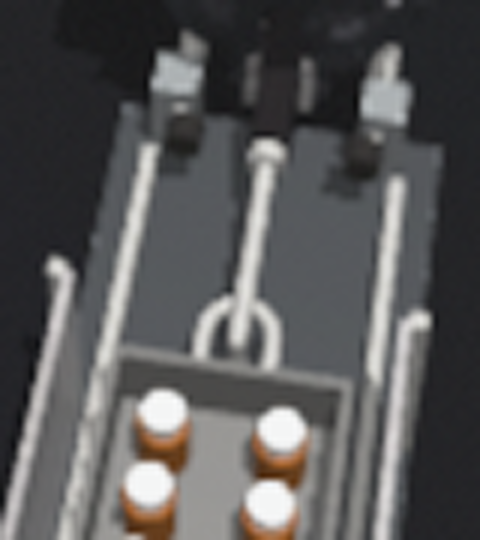

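```bash
python3 - <<'E'
from h import *
for n,pts in (('wrist2',[(218,249),(283,249),(218,264),(283,264)]),('wrist4',[(195,153),(300,152),(195,168),(300,168)])):
    z=np.load(n+'.npz'); f,cx,cy,T=float(z['f']),float(z['cx']),float(z['cy']),z['T']; W=cloud('w',z['d'],(f,cx,cy,T))
    for u,v in pts:
        r=T[:3,:3]@np.array([(u-cx)/f,(v-cy)/f,1]); o=T[:3,3]; print(n,u,v,(o+r*(.038-o[2])/r[2]).round(4),W[v,u].round(4),W[v+5,u].round(4))
E
python3 -m handwheel '[{"jaw":-1,"x":-0.2,"y":0,"z":0,"rx":0,"ry":0,"rz":0},{"jaw":-1,"x":-0.2,"y":0,"z":0,"rx":0,"ry":0,"rz":0},{"jaw":-1,"x":-0.2,"y":0,"z":0,"rx":0,"ry":0,"rz":0},{"jaw":-1,"x":-0.2,"y":0,"z":0,"rx":0,"ry":0,"rz":0},{"jaw":-1,"x":-0.2,"y":0,"z":0,"rx":0,"ry":0,"rz":0},{"jaw":-1,"x":-0.2,"y":0,"z":0,"rx":0,"ry":0,"rz":0},{"jaw":-1,"x":-0.2,"y":0,"z":0,"rx":0,"ry":0,"rz":0},{"jaw":-1,"x":-0.2,"y":0,"z":0,"rx":0,"ry":0,"rz":0},{"jaw":-1,"x":-0.2,"y":0,"z":0,"rx":0,"ry":0,"rz":0},{"jaw":-1,"x":-0.2,"y":0,"z":0,"rx":0,"ry":0,"rz":0}]'
python3 -c "
from h import *
s=ctrl.state();print(s['eef_pos'],s['orientation'],s['wrist_force'],s['wrist_torque'])"
```

```text
wrist2 218 249 [0.4913 0.0742 0.038 ] [0.4907 0.0716 0.0329] [0.4922 0.0717 0.0461]
wrist2 283 249 [0.5714 0.0741 0.038 ] [nan nan nan] [0.5709 0.0707 0.0444]
wrist2 218 264 [0.4906 0.0536 0.038 ] [0.4917 0.0584 0.0465] [0.4917 0.0526 0.0482]
wrist2 283 264 [0.5719 0.0534 0.038 ] [0.571  0.0582 0.0463] [0.5713 0.0509 0.0456]
wrist4 195 153 [0.4919 0.0711 0.038 ] [0.4923 0.0715 0.04  ] [0.4931 0.0686 0.0454]
wrist4 300 152 [0.5709 0.0699 0.038 ] [0.5702 0.0706 0.0426] [0.5697 0.0675 0.0463]
wrist4 195 168 [0.491  0.0597 0.038 ] [0.4926 0.0613 0.0459] [0.4925 0.0578 0.047 ]
wrist4 300 168 [0.5711 0.0576 0.038 ] [0.5698 0.0593 0.0462] [0.5729 0.0511 0.027 ]
t: 16.7
eef_pos: [0.5318, -0.0128, 0.031]
orientation: [180.0, 0.2, 89.6]
wrist_force: [-0.5, 2.0, -2.4]
width: 0.193
[ 0.53179711 -0.01276794  0.03100377] [1.79977013e+02 1.61502919e-01 8.96204371e+01] [-0.49555872  2.03636361 -2.43311683] [0.49642425 0.02411363 0.08091301]
```

```bash
python3 -m handwheel '[{"jaw":-1,"x":-0.25,"y":0,"z":0,"rx":0,"ry":0,"rz":0},{"jaw":-1,"x":-0.3,"y":0,"z":0,"rx":0,"ry":0,"rz":0},{"jaw":-1,"x":-0.35,"y":0,"z":0,"rx":0,"ry":0,"rz":0},{"jaw":-1,"x":-0.35,"y":0,"z":0,"rx":0,"ry":0,"rz":0},{"jaw":-1,"x":-0.35,"y":0,"z":0,"rx":0,"ry":0,"rz":0},{"jaw":-1,"x":-0.35,"y":0,"z":0,"rx":0,"ry":0,"rz":0},{"jaw":-1,"x":-0.35,"y":0,"z":0,"rx":0,"ry":0,"rz":0},{"jaw":-1,"x":-0.3,"y":0,"z":0,"rx":0,"ry":0,"rz":0},{"jaw":-1,"x":-0.2,"y":0,"z":0,"rx":0,"ry":0,"rz":0},{"jaw":-1,"x":-0.1,"y":0,"z":0,"rx":0,"ry":0,"rz":0}]'
python3 - <<'E'
from h import *
c=cam('wrist');p,d=ctrl.capture('wrist'); cv2.imwrite('pics/wrist7.png',p)
np.savez('wrist7.npz',p=p,d=d,f=c[0],cx=c[1],cy=c[2],T=c[3])
s=ctrl.state();print(s['eef_pos'],s['orientation'],s['wrist_force'],s['wrist_torque'])
E
```

```text
t: 17.95
eef_pos: [0.5307, -0.0757, 0.031]
orientation: [-180.0, 0.2, 89.5]
wrist_force: [-0.2, 3.3, -2.5]
width: 0.189
[ 0.53074365 -0.07593989  0.0310352 ] [-179.96166519    0.19183737   89.53898789] [-0.02412119  1.97970539 -1.95360724] [ 0.36889137 -0.07852339  0.03678095]
```

View pics/wrist7.png

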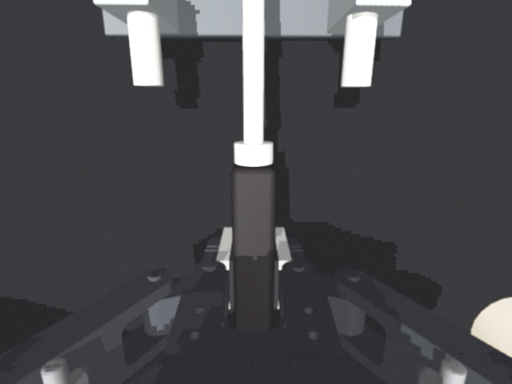

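The wrist view shows the tool still straight in the grip and the beaker clear at the lower right. I'm going on slowly towards the bumpers.

```bash
python3 -m handwheel '[{"jaw":-1,"x":-0.1,"y":0,"z":0,"rx":0,"ry":0,"rz":0},{"jaw":-1,"x":-0.1,"y":0,"z":0,"rx":0,"ry":0,"rz":0},{"jaw":-1,"x":-0.1,"y":0,"z":0,"rx":0,"ry":0,"rz":0},{"jaw":-1,"x":-0.1,"y":0,"z":0,"rx":0,"ry":0,"rz":0},{"jaw":-1,"x":-0.1,"y":0,"z":0,"rx":0,"ry":0,"rz":0},{"jaw":-1,"x":-0.1,"y":0,"z":0,"rx":0,"ry":0,"rz":0},{"jaw":-1,"x":-0.1,"y":0,"z":0,"rx":0,"ry":0,"rz":0},{"jaw":-1,"x":-0.1,"y":0,"z":0,"rx":0,"ry":0,"rz":0},{"jaw":-1,"x":-0.1,"y":0,"z":0,"rx":0,"ry":0,"rz":0},{"jaw":-1,"x":-0.1,"y":0,"z":0,"rx":0,"ry":0,"rz":0}]'
python3 - <<'E'
from h import *
for i in range(3):
    ctrl.capture('side')
    s=ctrl.state();print(s['eef_pos'],s['wrist_force'],s['wrist_torque'])
E
```

```text
t: 19.25
eef_pos: [0.5305, -0.0964, 0.031]
orientation: [-179.9, 0.2, 89.6]
wrist_force: [-0.1, 3.1, -2.2]
width: 0.195
[ 0.53045426 -0.09680943  0.03100354] [-0.29649269  1.41829453 -2.36563995] [ 0.51337391 -0.0701755  -0.00761381]
[ 0.53040875 -0.09676994  0.03099528] [ 0.81053017  1.54204267 -1.15862191] [ 0.3524981  -0.01448445 -0.00280912]
[ 0.53042936 -0.09674636  0.03101682] [-0.59749614  1.80475009 -1.44943749] [0.36560001 0.03309551 0.06368723]
```

```bash
python3 -m handwheel '[{"jaw":-1,"x":-0.05,"y":0,"z":0,"rx":0,"ry":0,"rz":0},{"jaw":-1,"x":-0.05,"y":0,"z":0,"rx":0,"ry":0,"rz":0},{"jaw":-1,"x":-0.05,"y":0,"z":0,"rx":0,"ry":0,"rz":0},{"jaw":-1,"x":-0.05,"y":0,"z":0,"rx":0,"ry":0,"rz":0},{"jaw":-1,"x":-0.05,"y":0,"z":0,"rx":0,"ry":0,"rz":0},{"jaw":-1,"x":-0.05,"y":0,"z":0,"rx":0,"ry":0,"rz":0},{"jaw":-1,"x":-0.05,"y":0,"z":0,"rx":0,"ry":0,"rz":0},{"jaw":-1,"x":-0.05,"y":0,"z":0,"rx":0,"ry":0,"rz":0},{"jaw":-1,"x":-0.05,"y":0,"z":0,"rx":0,"ry":0,"rz":0},{"jaw":-1,"x":-0.05,"y":0,"z":0,"rx":0,"ry":0,"rz":0}]'
python3 - <<'E'
from h import *
for i in range(2):
    ctrl.capture('side')
    s=ctrl.state();print(s['eef_pos'],s['wrist_force'],s['wrist_torque'])
E
```

```text
t: 20.65
eef_pos: [0.5308, -0.0994, 0.0302]
orientation: [-179.9, -0.3, 89.8]
wrist_force: [0.2, 5.9, -3.9]
width: 0.189
[ 0.53082274 -0.09946657  0.03014631] [-0.76612171  6.90956962 -3.44787267] [ 0.98477449 -0.0752871  -0.10090679]
[ 0.53080293 -0.09948721  0.03012693] [ 1.3054376   5.1510157  -2.52361553] [ 0.97905699 -0.16994322 -0.07955297]
```

```bash
python3 -m handwheel '[{"jaw":-1,"x":-0.07,"y":0,"z":0,"rx":0,"ry":0,"rz":0},{"jaw":-1,"x":-0.07,"y":0,"z":0,"rx":0,"ry":0,"rz":0},{"jaw":-1,"x":-0.07,"y":0,"z":0,"rx":0,"ry":0,"rz":0},{"jaw":-1,"x":-0.07,"y":0,"z":0,"rx":0,"ry":0,"rz":0},{"jaw":-1,"x":-0.07,"y":0,"z":0,"rx":0,"ry":0,"rz":0},{"jaw":-1,"x":-0.07,"y":0,"z":0,"rx":0,"ry":0,"rz":0},{"jaw":-1,"x":-0.07,"y":0,"z":0,"rx":0,"ry":0,"rz":0},{"jaw":-1,"x":-0.07,"y":0,"z":0,"rx":0,"ry":0,"rz":0},{"jaw":-1,"x":-0.07,"y":0,"z":0,"rx":0,"ry":0,"rz":0},{"jaw":-1,"x":-0.07,"y":0,"z":0,"rx":0,"ry":0,"rz":0}]'
python3 - <<'E'
from h import *
for i in range(3):
    ctrl.capture('side')
    s=ctrl.state();print(s['eef_pos'],s['orientation'],s['wrist_force'],s['wrist_torque'])
E
```

```text
t: 22.0
eef_pos: [0.5317, -0.0997, 0.0281]
orientation: [-179.9, -1.2, 90.2]
wrist_force: [0.7, 6.3, -4.0]
width: 0.192
[ 0.5317171  -0.09972928  0.02811944] [-179.85252325   -1.17879889   90.2144244 ] [ 0.78698277  5.91234248 -2.95208646] [ 1.09421541 -0.11956305 -0.08857233]
[ 0.53168848 -0.09971783  0.02809574] [-179.84800508   -1.17627366   90.21139424] [ 0.58986654  5.72350631 -3.18649071] [ 1.06830891 -0.1522093  -0.07792714]
[ 0.5316861  -0.09973833  0.0281327 ] [-179.85050082   -1.17270038   90.21281791] [ 0.79960563  6.52851925 -2.91112748] [ 1.08863157 -0.16663005 -0.12953137]
```

```bash
python3 -m handwheel '[{"jaw":-1,"x":-0.08,"y":0,"z":-0.04,"rx":0,"ry":-0.08,"rz":0},{"jaw":-1,"x":-0.08,"y":0,"z":-0.04,"rx":0,"ry":-0.08,"rz":0},{"jaw":-1,"x":-0.1,"y":0,"z":-0.04,"rx":0,"ry":-0.08,"rz":0},{"jaw":-1,"x":-0.1,"y":0,"z":-0.04,"rx":0,"ry":-0.08,"rz":0},{"jaw":-1,"x":-0.1,"y":0,"z":-0.04,"rx":0,"ry":-0.08,"rz":0},{"jaw":-1,"x":-0.1,"y":0,"z":-0.04,"rx":0,"ry":-0.08,"rz":0},{"jaw":-1,"x":-0.1,"y":0,"z":-0.04,"rx":0,"ry":-0.08,"rz":0},{"jaw":-1,"x":-0.1,"y":0,"z":-0.04,"rx":0,"ry":-0.08,"rz":0},{"jaw":-1,"x":-0.1,"y":0,"z":-0.04,"rx":0,"ry":-0.08,"rz":0},{"jaw":-1,"x":-0.1,"y":0,"z":-0.04,"rx":0,"ry":-0.08,"rz":0}]'
python3 - <<'E'
from h import *
for i in range(3):
    p,d=ctrl.capture('side')
    s=ctrl.state();print(s['eef_pos'],s['orientation'],s['wrist_force'],s['wrist_torque'])
np.savez('side8.npz',p=p,d=d); cv2.imwrite('pics/side8.png',cv2.resize(p[190:290,230:330],None,fx=6,fy=6,interpolation=cv2.INTER_CUBIC))
E
```

```text
t: 23.4
eef_pos: [0.5331, -0.1005, 0.0359]
orientation: [-179.8, 2.3, 90.7]
wrist_force: [-0.6, 6.5, -2.3]
width: 0.193
[ 0.53319717 -0.10043274  0.03600829] [-179.80050655    2.32732626   90.7623883 ] [-0.81606652  7.34719394 -1.27454055] [ 1.42648017 -0.02777294  0.03258071]
[ 0.53318474 -0.100464    0.03594767] [-179.80101844    2.3144631    90.75392042] [ 0.36073583  7.06803331 -1.2034612 ] [ 1.56760236  0.04881727 -0.00475393]
[ 0.53319037 -0.10045041  0.03593238] [-179.80468756    2.30544403   90.74493927] [-0.49169071  7.89889208 -2.58384563] [ 1.57071586e+00 -1.46142391e-03 -3.76105352e-02]
```

View pics/side8.png

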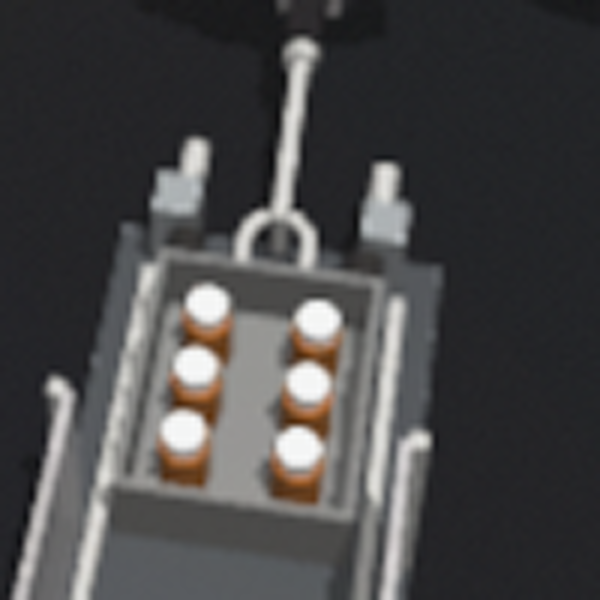

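```bash
python3 -m handwheel '[{"jaw":-1,"x":-0.12,"y":0,"z":0,"rx":0,"ry":0.02,"rz":0.02},{"jaw":-1,"x":-0.14,"y":0,"z":0,"rx":0,"ry":0.02,"rz":0.02},{"jaw":-1,"x":-0.15,"y":0,"z":0,"rx":0,"ry":0.02,"rz":0.02},{"jaw":-1,"x":-0.16,"y":0,"z":0,"rx":0,"ry":0,"rz":0.02},{"jaw":-1,"x":-0.16,"y":0,"z":0,"rx":0,"ry":0,"rz":0.02},{"jaw":-1,"x":-0.16,"y":0,"z":0,"rx":0,"ry":0,"rz":0.02},{"jaw":-1,"x":-0.16,"y":0,"z":0,"rx":0,"ry":0,"rz":0.02},{"jaw":-1,"x":-0.16,"y":0,"z":0,"rx":0,"ry":0,"rz":0.02},{"jaw":-1,"x":-0.16,"y":0,"z":-0.02,"rx":0,"ry":0,"rz":0.02},{"jaw":-1,"x":-0.16,"y":0,"z":-0.02,"rx":0,"ry":0,"rz":0.02}]'
python3 - <<'E'
from h import *
for i in range(3):
    p,d=ctrl.capture('side')
    s=ctrl.state();print(s['eef_pos'],s['orientation'],s['wrist_force'],s['wrist_torque'])
E
```

```text
t: 24.8
eef_pos: [0.5322, -0.1014, 0.0319]
orientation: [-179.4, 0.1, 90.5]
wrist_force: [1.3, 10.3, -6.1]
width: 0.194
[ 0.53216247 -0.10155781  0.03180482] [-1.79410533e+02  5.54999210e-02  9.04821855e+01] [ 0.09497715  9.53575347 -6.58294178] [ 1.55192237 -0.23831846 -0.13357581]
[ 0.53215159 -0.1015411   0.03179949] [-1.79409451e+02  6.20166148e-02  9.04847988e+01] [ 0.98565244  9.27840347 -5.73341276] [ 1.51636825 -0.25780374 -0.14465933]
[ 0.53218763 -0.10156968  0.03183389] [-1.79414574e+02  6.64720121e-02  9.04828507e+01] [ 0.77296665  9.98780146 -5.79941408] [ 1.39100908 -0.22751232 -0.11341346]
```

```bash
python3 -m handwheel '[{"jaw":-1,"x":-0.17,"y":0,"z":-0.02,"rx":-0.01,"ry":-0.03,"rz":0.02},{"jaw":-1,"x":-0.17,"y":0,"z":-0.02,"rx":-0.01,"ry":-0.03,"rz":0.02},{"jaw":-1,"x":-0.18,"y":0,"z":-0.02,"rx":-0.01,"ry":-0.03,"rz":0.02},{"jaw":-1,"x":-0.18,"y":0,"z":-0.02,"rx":-0.01,"ry":-0.03,"rz":0.02},{"jaw":-1,"x":-0.18,"y":0,"z":-0.02,"rx":-0.01,"ry":-0.03,"rz":0.02},{"jaw":-1,"x":-0.18,"y":0,"z":-0.02,"rx":-0.01,"ry":-0.03,"rz":0.02},{"jaw":-1,"x":-0.18,"y":0,"z":-0.02,"rx":-0.01,"ry":-0.03,"rz":0.02},{"jaw":-1,"x":-0.18,"y":0,"z":-0.02,"rx":-0.01,"ry":-0.03,"rz":0.02},{"jaw":-1,"x":-0.18,"y":0,"z":-0.02,"rx":-0.01,"ry":-0.03,"rz":0.02},{"jaw":-1,"x":-0.18,"y":0,"z":-0.02,"rx":-0.01,"ry":-0.03,"rz":0.02}]'
python3 - <<'E'
from h import *
for i in range(3):
    p,d=ctrl.capture('side')
    s=ctrl.state();print(s['eef_pos'],s['orientation'],s['wrist_force'],s['wrist_torque'])
E
```

```text
t: 26.2
eef_pos: [0.5319, -0.1018, 0.0302]
orientation: [-179.6, -0.4, 90.4]
wrist_force: [0.1, 9.6, -3.8]
width: 0.191
[ 0.53195385 -0.10176407  0.03015599] [-179.5735518    -0.43022898   90.37723162] [ 0.80693227 10.10604619 -4.46535843] [ 1.79141066 -0.21049031 -0.13908706]
[ 0.53193603 -0.10176753  0.03013951] [-179.5684244    -0.429136     90.37604857] [ 0.4195779  10.32514209 -4.32731833] [ 1.83048608 -0.20441476 -0.1611513 ]
[ 0.53189232 -0.10179465  0.030139  ] [-179.56641845   -0.42593461   90.37422501] [ 1.45253389 10.76298606 -3.75833736] [ 1.81731207 -0.21135508 -0.14052851]
```

```bash
python3 -m handwheel '[{"jaw":-1,"x":-0.19,"y":0,"z":-0.03,"rx":-0.01,"ry":-0.05,"rz":0.02},{"jaw":-1,"x":-0.19,"y":0,"z":-0.03,"rx":-0.01,"ry":-0.05,"rz":0.02},{"jaw":-1,"x":-0.19,"y":0,"z":-0.03,"rx":-0.01,"ry":-0.05,"rz":0.02},{"jaw":-1,"x":-0.19,"y":0,"z":-0.03,"rx":-0.01,"ry":-0.05,"rz":0.02},{"jaw":-1,"x":-0.19,"y":0,"z":-0.03,"rx":-0.01,"ry":-0.05,"rz":0.02},{"jaw":-1,"x":-0.19,"y":0,"z":-0.03,"rx":-0.01,"ry":-0.05,"rz":0.02},{"jaw":-1,"x":-0.19,"y":0,"z":-0.03,"rx":-0.01,"ry":-0.05,"rz":0.02},{"jaw":-1,"x":-0.19,"y":0,"z":-0.03,"rx":-0.01,"ry":-0.05,"rz":0.02},{"jaw":-1,"x":-0.19,"y":0,"z":-0.03,"rx":-0.01,"ry":-0.05,"rz":0.02},{"jaw":-1,"x":-0.19,"y":0,"z":-0.03,"rx":-0.01,"ry":-0.05,"rz":0.02}]'
python3 - <<'E'
from h import *
for i in range(3):
    p,d=ctrl.capture('side')
    s=ctrl.state();print(s['eef_pos'],s['orientation'],s['wrist_force'],s['wrist_torque'])
np.savez('side9.npz',p=p,d=d); cv2.imwrite('pics/side9.png',cv2.resize(p[190:290,230:330],None,fx=6,fy=6,interpolation=cv2.INTER_CUBIC))
E
```

```text
t: 27.6
eef_pos: [0.5319, -0.102, 0.0312]
orientation: [-179.7, 0.1, 90.4]
wrist_force: [0.8, 10.6, -4.3]
width: 0.193
[ 0.53194932 -0.102008    0.03126567] [-1.79718691e+02  9.28545093e-02  9.03585395e+01] [ 0.76316686 10.25549312 -3.89211938] [ 1.905279   -0.15850028 -0.11769735]
[ 0.53191653 -0.10203233  0.03123327] [-1.79714137e+02  9.30128933e-02  9.03554497e+01] [ 0.48132309 10.15381896 -3.91276204] [ 1.97308813 -0.19116356 -0.10091697]
[ 0.53195552 -0.10202485  0.03125144] [-1.79718535e+02  9.01831772e-02  9.03519110e+01] [ 0.14974469 10.76256664 -3.89104101] [ 1.90464872 -0.14271563 -0.11829178]
```

View pics/side9.png

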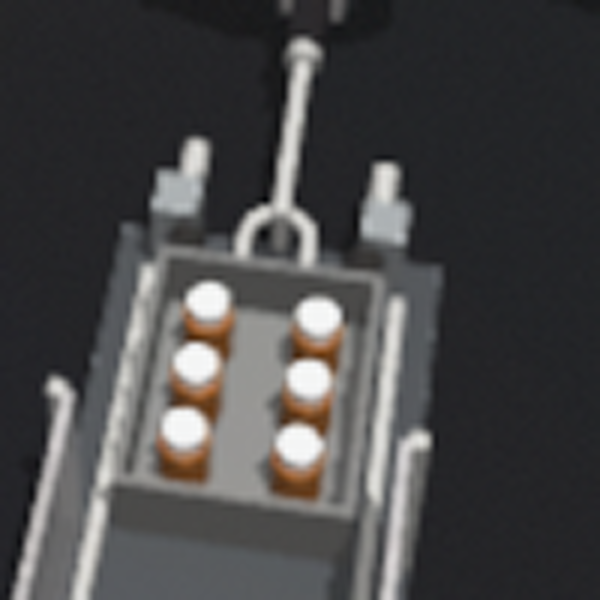

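The tray sits against the bumpers with the hook still in the ring at (280,235). It was held at about 10.4 N pull for over 2 s. Now I'm easing forward to unhook.

```bash
python3 -m handwheel '[{"jaw":-1,"x":0,"y":0,"z":0,"rx":0,"ry":0,"rz":0},{"jaw":-1,"x":0.1,"y":0,"z":0,"rx":0,"ry":0,"rz":0},{"jaw":-1,"x":0.15,"y":0,"z":0,"rx":0,"ry":0,"rz":0},{"jaw":-1,"x":0.15,"y":0,"z":0,"rx":0,"ry":0,"rz":0},{"jaw":-1,"x":0.15,"y":0,"z":0,"rx":0,"ry":0,"rz":0},{"jaw":-1,"x":0.1,"y":0,"z":0,"rx":0,"ry":0,"rz":0},{"jaw":-1,"x":0,"y":0,"z":0,"rx":0,"ry":0,"rz":0},{"jaw":-1,"x":0,"y":0,"z":0,"rx":0,"ry":0,"rz":0},{"jaw":-1,"x":0,"y":0,"z":0,"rx":0,"ry":0,"rz":0},{"jaw":-1,"x":0,"y":0,"z":0,"rx":0,"ry":0,"rz":0}]'
python3 - <<'E'
from h import *
p,d=ctrl.capture('side')
s=ctrl.state();print(s['eef_pos'],s['orientation'],s['wrist_force'],s['wrist_torque'])
np.savez('side10.npz',p=p,d=d); cv2.imwrite('pics/side10.png',cv2.resize(p[190:290,230:330],None,fx=6,fy=6,interpolation=cv2.INTER_CUBIC))
E
```

```text
t: 29.0
eef_pos: [0.5323, -0.0925, 0.0318]
orientation: [-179.8, 0.4, 90.2]
wrist_force: [-0.1, -0.4, -2.1]
width: 0.189
[ 0.53222673 -0.09252298  0.0318407 ] [-179.80297691    0.3694952    90.23130787] [ 0.01156324  0.19484946 -0.95457267] [ 0.02292055 -0.00698394 -0.02698377]
```

View pics/side10.png

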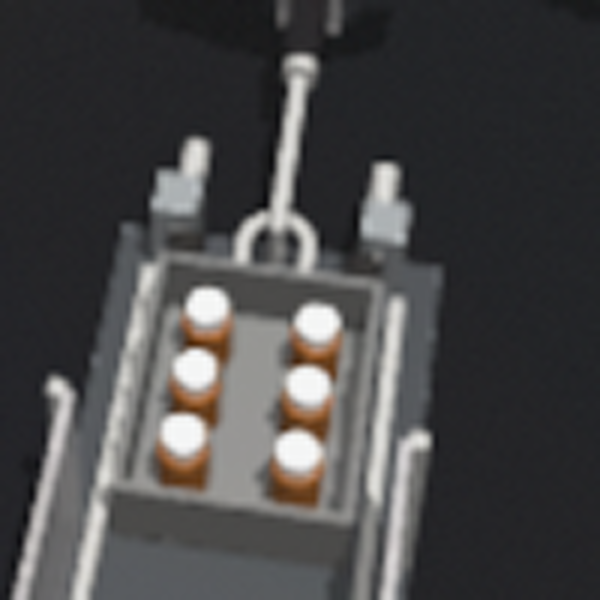

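```bash
python3 - <<'E'
from h import *
c=cam('side'); f,cx,cy,T=c
p=np.load('side10.npz')['p']
def pz(u,v,h):
    r=T[:3,:3]@np.array([(u-cx)/f,(v-cy)/f,1]); o=T[:3,3]; return o+r*(h-o[2])/r[2]
# row profiles beside the rod on the ring, and tray front wall line, vs start image
for n,dv in (('side6',0),('side9',0),('side10',0)):
    g=cv2.cvtColor(np.load(n+'.npz')['p'],cv2.COLOR_BGR2GRAY)
    y0=255 if n=='side6' else 220
    print(n); print(g[y0:y0+20,262:288])
E
```

```text
side6
[[ 89  89  88  90  90  75  59 102 185 218 176 105  90  89  89  89  89  89
   89  89  89  89  89  89  89  89]
 [ 89  90  89  89  90  75  59 137 204 217 166  93  90  89  90  89  89  89
   89  89  89  89  89  89  90  90]
 [ 89  89  89  90  90  75  60 157 214 216 160  88  89  89  90  89  89  89
   90  90  89  89  90  89  89  89]
 [ 90  89  89  89  82  67  61 157 214 214 155  87  90  90  89  90  89  89
   89  89  89  89  89  88  89  90]
 [ 90  89  89  89  96 152 149 170 216 209 151  93  89  89  89  88  90  89
   89  88  89  90  90  90  89  89]
 [ 90  89  99 148 185 214 188 182 217 202 183 167 122  90  90  90  90  89
   89  89  90  90  89  89  89  89]
 [ 89  92 152 201 215 208 169 187 218 193 194 212 179 120  89  90  89  90
   89  90  90  89  90  90  89  90]
 [ 90 144 205 214 181 140 149 202 217 174 150 197 213 169 106  88  89  89
   90  90  89  89  89  90  90  89]
 [ 95 179 219 197 128  69 152 213 216 160  99 153 205 206 147  90  90  89
   90  90  89  89  89  90  91  90]
 [112 190 218 166  80  61 157 215 215 153  81 112 183 216 168  89  89  90
   89  89  90  90  90  90  90  90]
 [14
[... 4761 characters left out ...]
85  59 113
  195 209 147  88  89  88  73  51]
 [ 88 102 106 106 111 117 120 130 136 127 115 118 125 130 129 114 102 140
  196 187 123  87  88  80  67  51]
 [ 74  74  74  74  71  74  79  82  90 101 106 112 121 122 117 117 124 143
  170 164 135 126 120 111  97  73]
 [ 74  74  74  75  74  74  73  74  74  74  75  74  79  81  81  91 101 106
  113 118 122 123 123 127 125 120]
 [ 75  90 103  89  74  74  74  73  74  75  74  74  75  74  74  74  75  74
   74  73  79  84  90 101 106 113]
 [182 222 224 222 186 114  74  74  74  75  74  75  74  74  75  75  75  74
   74  74  74  75  74  75  74  74]
 [235 245 245 245 240 188  90  74  74  74  74  75  75  75  75  74  74  74
   74  74  75  74  74  74  74  74]]
```

```bash
python3 -m handwheel '[{"jaw":-1,"x":0.18,"y":0,"z":0,"rx":0,"ry":0,"rz":0},{"jaw":-1,"x":0.16,"y":0,"z":0,"rx":0,"ry":0,"rz":0},{"jaw":-1,"x":0,"y":0,"z":0,"rx":0,"ry":0,"rz":0},{"jaw":-1,"x":0,"y":0,"z":0,"rx":0,"ry":0,"rz":0},{"jaw":-1,"x":0,"y":0,"z":-0.15,"rx":0,"ry":0,"rz":0},{"jaw":-1,"x":0,"y":0,"z":-0.15,"rx":0,"ry":0,"rz":0},{"jaw":-1,"x":0,"y":0,"z":0,"rx":0,"ry":0,"rz":0},{"jaw":-1,"x":0,"y":0,"z":0,"rx":0,"ry":0,"rz":0},{"jaw":-1,"x":0,"y":0,"z":0,"rx":0,"ry":0,"rz":0},{"jaw":-1,"x":0,"y":0,"z":0,"rx":0,"ry":0,"rz":0}]'
python3 - <<'E'
from h import *
p,d=ctrl.capture('side')
s=ctrl.state();print(s['eef_pos'],s['orientation'],s['wrist_force'],s['wrist_torque'])
np.savez('side11.npz',p=p,d=d); cv2.imwrite('pics/side11.png',cv2.resize(p[200:270,240:320],None,fx=8,fy=8,interpolation=cv2.INTER_CUBIC))
E
```

```text
t: 30.3
eef_pos: [0.5323, -0.0853, 0.0383]
orientation: [-179.8, 0.4, 90.2]
wrist_force: [0.1, -0.8, -0.7]
width: 0.196
[ 0.53231717 -0.08523043  0.03833677] [-179.81817049    0.37014108   90.22533693] [-0.26038368 -0.40607461 -2.58436817] [-0.01912046 -0.00283015 -0.01875305]
```

View pics/side11.png

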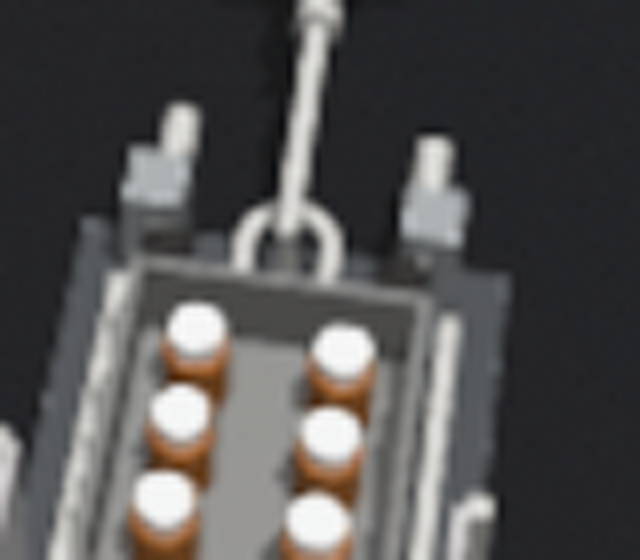

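```bash
python3 -m handwheel '[{"jaw":-1,"x":0,"y":0,"z":-0.1,"rx":0,"ry":0,"rz":0},{"jaw":-1,"x":0,"y":0,"z":-0.15,"rx":0,"ry":0,"rz":0},{"jaw":-1,"x":0,"y":0,"z":-0.15,"rx":0,"ry":0,"rz":0},{"jaw":-1,"x":0,"y":0,"z":-0.15,"rx":0,"ry":0,"rz":0},{"jaw":-1,"x":0,"y":0,"z":0,"rx":0,"ry":0,"rz":0},{"jaw":-1,"x":0,"y":0,"z":0,"rx":0,"ry":0,"rz":0},{"jaw":-1,"x":0,"y":0,"z":0,"rx":0,"ry":0,"rz":0},{"jaw":-1,"x":0,"y":0,"z":0,"rx":0,"ry":0,"rz":0},{"jaw":-1,"x":0,"y":0,"z":0,"rx":0,"ry":0,"rz":0},{"jaw":-1,"x":0,"y":0,"z":0,"rx":0,"ry":0,"rz":0}]'
python3 - <<'E'
from h import *
for i in range(3):
    p,d=ctrl.capture('side')
    s=ctrl.state();print(s['eef_pos'],s['orientation'],s['wrist_force'],s['wrist_torque'])
a=np.load('side11.npz')['p'].astype(int);print(np.abs(a-p)[235:290,250:290].mean())
E
```

```text
t: 31.6
eef_pos: [0.5322, -0.0851, 0.05]
orientation: [-179.8, 0.4, 90.2]
wrist_force: [-0.1, 0.1, -1.3]
width: 0.193
[ 0.5321971  -0.08516986  0.04999451] [-179.79876943    0.3700757    90.22589591] [-0.19453561  0.10207412 -1.50362558] [-0.02988703  0.03363528 -0.02742853]
[ 0.5322188  -0.08513686  0.05002649] [-179.80324902    0.36819373   90.2272342 ] [-0.56393254  0.84147548 -0.66121925] [-0.04979996  0.01496404  0.03524456]
[ 0.53224203 -0.08516862  0.05005966] [-179.80711816    0.37015972   90.22593858] [ 0.13136274 -0.39303856 -0.82355917] [ 0.02200163  0.00603769 -0.02061628]
0.4534848484848485
```

```bash
python3 -m handwheel '[{"jaw":-1,"x":0,"y":0,"z":-0.3,"rx":0,"ry":0,"rz":0},{"jaw":-1,"x":0,"y":0,"z":-0.8,"rx":0,"ry":0,"rz":0},{"jaw":-1,"x":0,"y":0,"z":-1,"rx":0,"ry":0,"rz":0},{"jaw":-1,"x":0,"y":0,"z":-1,"rx":0,"ry":0,"rz":0},{"jaw":-1,"x":0,"y":0,"z":-1,"rx":0,"ry":0,"rz":0},{"jaw":-1,"x":0,"y":0,"z":-0.6,"rx":0,"ry":0.06,"rz":0},{"jaw":-1,"x":-0.6,"y":0,"z":0,"rx":0,"ry":0,"rz":0},{"jaw":-1,"x":-1,"y":0,"z":0,"rx":0,"ry":0,"rz":0},{"jaw":-1,"x":-1,"y":0,"z":0,"rx":0,"ry":0,"rz":0},{"jaw":-1,"x":-1,"y":0,"z":0,"rx":0,"ry":0,"rz":0}]'
python3 - <<'E'
from h import *
p,d=ctrl.capture('side');np.savez('side12.npz',p=p,d=d)
cv2.imwrite('pics/side12.png',cv2.resize(p[190:290,220:330],None,fx=6,fy=6,interpolation=cv2.INTER_CUBIC))
c=cam('wrist');p,d=ctrl.capture('wrist');W=cloud('w',d,c)
s=ctrl.state();print(s['eef_pos'],s['orientation'],s['wrist_force'])
t=s['eef_pos']; a=np.radians(s['orientation'][2])
for v in (5,35,65,95,125):
    row=[u for u in range(235,275) if W[v,u,2]>.1]
    q=W[v,row].mean(0)-t; print(v,row[0],row[-1],q.round(4),'along',q[0]*np.cos(a)+q[1]*np.sin(a),'lat',-q[0]*np.sin(a)+q[1]*np.cos(a),W[v,row,2].max()-t[2])
plan([.488,-.3195,.15],20.7,12)
E
```

```text
t: 33.0
eef_pos: [0.5327, -0.1596, 0.1512]
orientation: [-179.9, 0.0, 90.3]
wrist_force: [0.2, 0.1, -1.1]
width: 0.192
[ 0.53217853 -0.16206221  0.15120125] [-1.79916568e+02  1.27172921e-01  9.00717087e+01] [ 0.99941415 -0.48379906 -1.17265332]
5 243 264 [-0.0003  0.1034  0.0209] along 0.10341731248734111 lat 0.00021161223659485394 0.023861169295649853
35 243 263 [-0.0005  0.0938  0.0208] along 0.09377563942495842 lat 0.00039138658986996854 0.022307000186282705
65 243 263 [-0.0005  0.0836  0.021 ] along 0.08355950733235713 lat 0.00039022012619046047 0.023090159493178747
95 244 263 [-0.0003  0.0729  0.0211] along 0.07285063454263158 lat 0.00018150724789080995 0.02271846740892744
125 244 263 [-0.0002  0.0616  0.0209] along 0.0615569055993068 lat 0.00016769007143296421 0.022543915403389597
0 [-0.66 -0.18  0.01  1.01]
1 [-0.67 -0.12  0.01  1.01]
2 [-0.68 -0.05  0.01  1.01]
3 [-0.68  0.02  0.01  1.01]
4 [-0.68  0.09  0.01  1.01]
5 [-0.66  0.16  0.01  1.01]
6 [-0.64  0.22  0.01  1.01]
7 [-0.62  0.28  0.01  1.01]
8 [-0.59  0.35  0.01  1.01]
9 [-0.55  0.4   0.01  1.01]
10 [-0.51  0.46  0.01  1.01]
11 [-0.46  0.51  0.01  1.01]
```

View pics/side12.png

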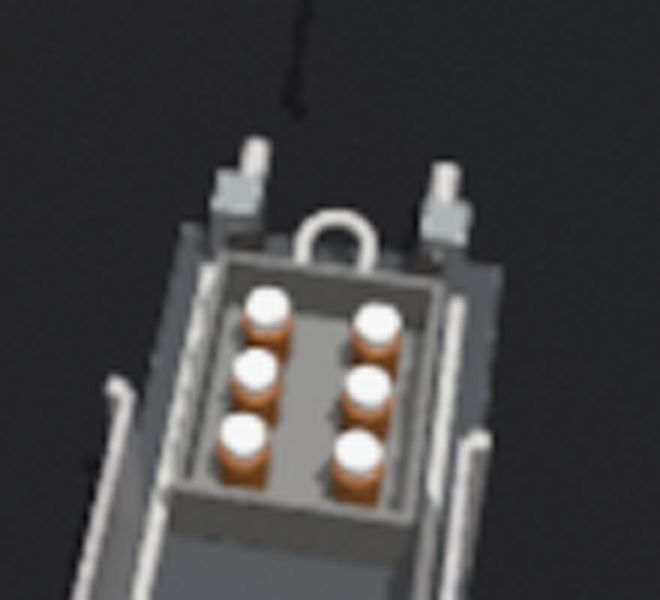

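The tray rests at the bumpers with the hook clear, and the tool hasn't shifted in the grip. I'm returning to the rest.

```bash
python3 -m handwheel '[{"jaw":-1,"x":-0.66,"y":-0.18,"z":0,"rx":0,"ry":0,"rz":1},{"jaw":-1,"x":-0.67,"y":-0.12,"z":0,"rx":0,"ry":0,"rz":1},{"jaw":-1,"x":-0.68,"y":-0.05,"z":0,"rx":0,"ry":0,"rz":1},{"jaw":-1,"x":-0.68,"y":0.02,"z":0,"rx":0,"ry":0,"rz":1},{"jaw":-1,"x":-0.68,"y":0.09,"z":0,"rx":0,"ry":0,"rz":1},{"jaw":-1,"x":-0.66,"y":0.16,"z":0,"rx":0,"ry":0,"rz":1},{"jaw":-1,"x":-0.64,"y":0.22,"z":0,"rx":0,"ry":0,"rz":1},{"jaw":-1,"x":-0.62,"y":0.28,"z":0,"rx":0,"ry":0,"rz":1},{"jaw":-1,"x":-0.59,"y":0.35,"z":0,"rx":0,"ry":0,"rz":1},{"jaw":-1,"x":-0.55,"y":0.4,"z":0,"rx":0,"ry":0,"rz":1}]'
python3 - <<'E'
from h import *
s=ctrl.state();print(s['eef_pos'],s['orientation'])
plan([.488,-.3195,.14],20.7,4)
E
```

```text
t: 34.35
eef_pos: [0.4909, -0.2875, 0.145]
orientation: [-179.3, 0.4, 31.3]
wrist_force: [0.4, 0.2, -1.1]
width: 0.193
[ 0.49087647 -0.28752665  0.14501621] [-179.25162932    0.35113953   31.28898857]
0 [-0.24  0.32  0.06  0.46]
1 [-0.22  0.33  0.06  0.46]
2 [-0.21  0.34  0.06  0.46]
3 [-0.19  0.35  0.06  0.46]
```

```bash
python3 -m handwheel '[{"jaw":-1,"x":-0.2,"y":0.3,"z":0,"rx":-0.05,"ry":0.02,"rz":0.44},{"jaw":-1,"x":-0.2,"y":0.3,"z":0,"rx":-0.05,"ry":0.02,"rz":0.44},{"jaw":-1,"x":-0.2,"y":0.3,"z":0,"rx":-0.03,"ry":0.02,"rz":0.44},{"jaw":-1,"x":-0.15,"y":0.2,"z":0,"rx":0,"ry":0,"rz":0.44},{"jaw":-1,"x":0,"y":0,"z":0,"rx":0,"ry":0,"rz":0},{"jaw":-1,"x":0,"y":0,"z":0,"rx":0,"ry":0,"rz":0},{"jaw":-1,"x":0,"y":0,"z":0,"rx":0,"ry":0,"rz":0},{"jaw":-1,"x":0,"y":0,"z":0,"rx":0,"ry":0,"rz":0},{"jaw":-1,"x":0,"y":0,"z":0,"rx":0,"ry":0,"rz":0},{"jaw":-1,"x":0,"y":0,"z":0,"rx":0,"ry":0,"rz":0}]'
python3 - <<'E'
from h import *
s=ctrl.state();print(s['eef_pos'],s['orientation'])
plan([.488,-.3195,.08],20.73,4,nrot=1)
c=cam('wrist');p,d=ctrl.capture('wrist'); cv2.imwrite('pics/wrist13.png',p)
E
```

```text
t: 35.6
eef_pos: [0.488, -0.3129, 0.1439]
orientation: [-179.9, 0.0, 20.8]
wrist_force: [0.5, 0.7, -1.4]
width: 0.19
[ 0.48804404 -0.31285014  0.14388651] [-1.79912119e+02  3.50688292e-02  2.08493338e+01]
0 [-0.03  0.08  0.8   0.02]
1 [-0.03  0.08  0.8   0.  ]
2 [-0.03  0.08  0.8   0.  ]
3 [-0.03  0.08  0.8   0.  ]
```

View pics/wrist13.png

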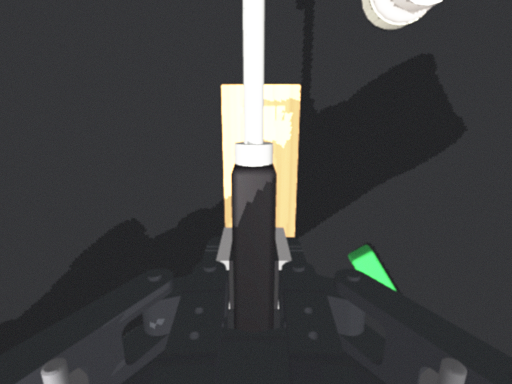

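The rest lies straight under the tool, slightly to its right at (260,160). I'm shifting 6.6 mm across and lowering to just above the notches.

```bash
python3 -m handwheel '[{"jaw":-1,"x":-0.1,"y":0.3,"z":0,"rx":0,"ry":0,"rz":0},{"jaw":-1,"x":0,"y":0,"z":0.5,"rx":0,"ry":0,"rz":0},{"jaw":-1,"x":0,"y":0,"z":0.9,"rx":0,"ry":0,"rz":0},{"jaw":-1,"x":0,"y":0,"z":0.9,"rx":0,"ry":0,"rz":0},{"jaw":-1,"x":0,"y":0,"z":0.9,"rx":0,"ry":0,"rz":0},{"jaw":-1,"x":0,"y":0,"z":0.4,"rx":0,"ry":0,"rz":0},{"jaw":-1,"x":0,"y":0,"z":0,"rx":0,"ry":0,"rz":0},{"jaw":-1,"x":0,"y":0,"z":0,"rx":0,"ry":0,"rz":0},{"jaw":-1,"x":0,"y":0,"z":0,"rx":0,"ry":0,"rz":0},{"jaw":-1,"x":0,"y":0,"z":0,"rx":0,"ry":0,"rz":0}]'
python3 - <<'E'
from h import *
s=ctrl.state();print(s['eef_pos'],s['orientation'],s['wrist_force'])
plan([.488,-.3195,.037],20.73,4,nrot=1)
E
```

```text
t: 36.9
eef_pos: [0.4873, -0.3191, 0.0658]
orientation: [-179.8, 0.1, 20.8]
wrist_force: [0.5, 0.7, -1.6]
width: 0.193
[ 0.48733045 -0.31909808  0.06576036] [-1.79820775e+02  1.23176747e-01  2.08382580e+01] [ 0.51993594  0.67288767 -1.62242919]
0 [0.01 0.01 0.36 0.02]
1 [0.01 0.01 0.36 0.  ]
2 [0.01 0.01 0.36 0.  ]
3 [0.01 0.01 0.36 0.  ]
```

```bash
python3 -m handwheel '[{"jaw":-1,"x":0.03,"y":0.03,"z":0.3,"rx":0,"ry":0,"rz":0},{"jaw":-1,"x":0,"y":0,"z":0.3,"rx":0,"ry":0,"rz":0},{"jaw":-1,"x":0,"y":0,"z":0.3,"rx":0,"ry":0,"rz":0},{"jaw":-1,"x":0,"y":0,"z":0.25,"rx":0,"ry":0,"rz":0},{"jaw":-1,"x":0,"y":0,"z":0.2,"rx":0,"ry":0,"rz":0},{"jaw":-1,"x":0,"y":0,"z":0.05,"rx":0,"ry":0,"rz":0},{"jaw":-1,"x":0,"y":0,"z":0.02,"rx":0,"ry":0,"rz":0},{"jaw":-1,"x":0,"y":0,"z":0,"rx":0,"ry":0,"rz":0},{"jaw":-1,"x":0,"y":0,"z":0,"rx":0,"ry":0,"rz":0},{"jaw":-1,"x":0,"y":0,"z":0,"rx":0,"ry":0,"rz":0}]'
python3 - <<'E'
from h import *
for i in range(2):
    ctrl.capture('side'); s=ctrl.state();print(s['eef_pos'],s['orientation'],s['wrist_force'],s['wrist_torque'])
E
```

```text
t: 38.15
eef_pos: [0.4883, -0.3195, 0.0365]
orientation: [-179.8, 0.1, 20.9]
wrist_force: [-0.7, 0.2, 0.1]
width: 0.194
[ 0.48833893 -0.31946795  0.03649173] [-1.79834738e+02  7.67263894e-02  2.08539548e+01] [-0.55192581  0.78666672  0.45048936] [0.12733811 0.05799539 0.05916302]
[ 0.48835541 -0.31949748  0.03651554] [-1.79836514e+02  7.50886311e-02  2.08526339e+01] [-0.62881735  0.10169074  0.14703719] [0.14712635 0.08016594 0.028232  ]
```

The weight is on the rest. I'm opening and retreating upwards.

```bash
python3 -m handwheel '[{"jaw":-0.4,"x":0,"y":0,"z":0,"rx":0,"ry":0,"rz":0},{"jaw":0.2,"x":0,"y":0,"z":0,"rx":0,"ry":0,"rz":0},{"jaw":0.3,"x":0,"y":0,"z":0,"rx":0,"ry":0,"rz":0},{"jaw":0.3,"x":0,"y":0,"z":0,"rx":0,"ry":0,"rz":0},{"jaw":0.3,"x":0,"y":0,"z":-0.3,"rx":0,"ry":0,"rz":0},{"jaw":0.3,"x":0,"y":0,"z":-0.8,"rx":0,"ry":0,"rz":0},{"jaw":0.3,"x":0,"y":0,"z":-1,"rx":0,"ry":0,"rz":0},{"jaw":0.3,"x":0,"y":0,"z":-1,"rx":0,"ry":0,"rz":0},{"jaw":0.3,"x":0,"y":0,"z":-1,"rx":0,"ry":0,"rz":0},{"jaw":0.3,"x":0,"y":0,"z":-1,"rx":0,"ry":0,"rz":0}]'
python3 -m handwheel '[{"jaw":0.3,"x":0,"y":0,"z":-1,"rx":0,"ry":0,"rz":0},{"jaw":0.3,"x":0,"y":0,"z":-1,"rx":0,"ry":0,"rz":0},{"jaw":0.3,"x":0,"y":0,"z":-1,"rx":0,"ry":0,"rz":0},{"jaw":0.3,"x":0,"y":0,"z":-1,"rx":0,"ry":0,"rz":0},{"jaw":0.3,"x":0,"y":0,"z":-0.5,"rx":0,"ry":0,"rz":0},{"jaw":0.3,"x":0,"y":0,"z":0,"rx":0,"ry":0,"rz":0},{"jaw":0.3,"x":0,"y":0,"z":0,"rx":0,"ry":0,"rz":0},{"jaw":0.3,"x":0,"y":0,"z":0,"rx":0,"ry":0,"rz":0},{"jaw":0.3,"x":0,"y":0,"z":0,"rx":0,"ry":0,"rz":0},{"jaw":0.3,"x":0,"y":0,"z":0,"rx":0,"ry":0,"rz":0}]'
python3 - <<'E'
from h import *
c=cam('wrist');p,d=ctrl.capture('wrist'); cv2.imwrite('pics/wrist14.png',p);W=cloud('w',d,c)
m=(W[...,2]>.058)&(W[...,2]<.075)&(p.max(-1)<110); m[:,:220]=0;m[:,285:]=0;m[:100]=0;m[240:]=0
Q=W[m];print(len(Q),Q.mean(0),cv2.minAreaRect((Q[:,:2]*1000).astype(np.float32)))
p,d=ctrl.capture('side');np.savez('side14.npz',p=p,d=d);cv2.imwrite('pics/side14.png',cv2.resize(p[100:330,140:360],None,fx=2.6,fy=2.6,interpolation=cv2.INTER_CUBIC))
a=np.load('side12.npz')['p'].astype(int);print(np.abs(a-p)[222:330,225:320].mean())
E
```

```text
t: 39.5
eef_pos: [0.4891, -0.3205, 0.1457]
orientation: [-180.0, -0.0, 20.8]
wrist_force: [1.1, -0.2, -0.5]
width: 0.654
t: 40.75
eef_pos: [0.4884, -0.3212, 0.2453]
orientation: [179.7, -0.3, 20.7]
wrist_force: [-0.2, 1.0, -0.0]
width: 0.646
1209 [ 0.47669236 -0.32310918  0.06659606] ((480.1599426269531, -321.0072021484375), (107.50287628173828, 17.29254150390625), 21.02060890197754)
0.577485380116959
```

View pics/wrist14.png

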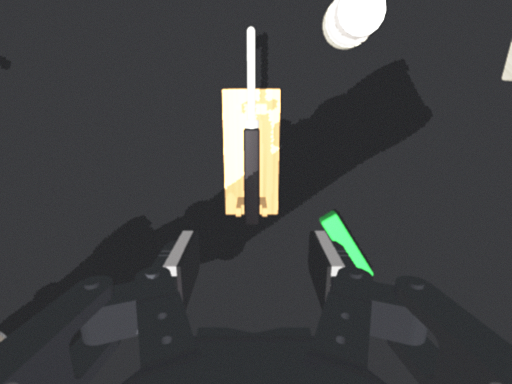

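View pics/side14.png

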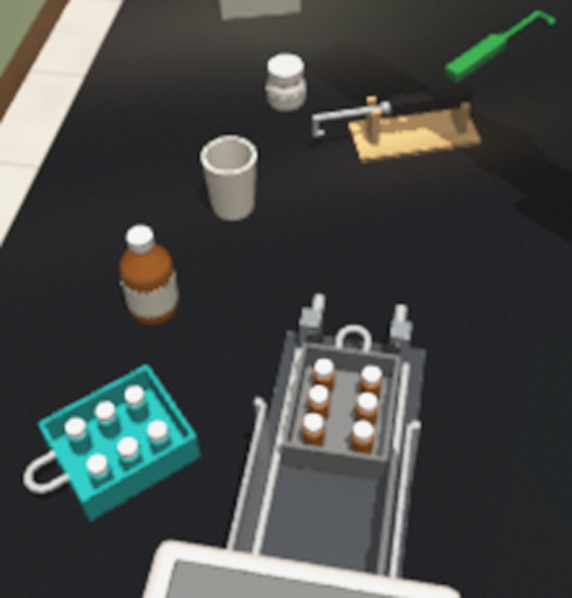

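```bash
python3 -c "
from h import *
print(ctrl.sign_off()); print(ctrl.state()['t'])"
```

```text
the job is handed in; nothing more can be done
None
the job is handed in; nothing more can be done
```

I drew the tray out with the hook, pressed it on the bumpers, and laid the hook tool back in its rest. I handed in at about 41 s of the 72 s allowed; no verdict was reported.

- **Pull and press:** Sliding drag read about 2–3 N. Holding the tray on the bumpers, the pull read about 10–10.5 N for roughly 2 s, so about 7–8 N beyond the drag. The highest total load I read was around 11 N, well under the 22 N limit; readings come only between moves.
- **Hook tool:** My last check put the handle centre at (0.480, −0.321) at 21.0°, against (0.480, −0.3215) at 20.0–20.7° at the start. It lies level in its rest, hook forward.
- **Tray:** It sprang back about 3 mm on release, which leaves an estimated 1 mm of bumper squeeze. It did not move again between unhooking and the last picture. I did not measure that it still touches the bumpers; I inferred it from the spring and drag.
- **Bystanders:** The bottle, beaker and jar were upright where they had stood, judged by eye in the last picture. The robot never came near the tray itself.

While pressing, the arm gave more than I expected: it tilted by up to 2.3° and shifted up to 5 mm in height. I corrected this as I went, and the hook stayed in the ring. A later wrist picture showed no slip in the grip.

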